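# Hang the ring spanner back in its box and shut the lid

### The job

Put the loose spanner that has a ring end back in the spanner box: hang it by its ring on the one empty peg, slid all the way down the peg until it lies flat on the sloping board with its jaw pointing straight down the slope, and let go of it. Then lower the lid gently, without slamming, until it is fully shut, leaving the two hanging spanners on their pegs and the open-ended spanner and the glue bottle where they are.

Things in the scene. Friction and masses are not known exactly. Their poses are not given: they have to be found in the camera images.
- spanner_box: Plywood box fixed to the bench, 164 deep (x) by 280 wide (y), walls 9 mm; its open top slopes down to the front: front wall 30 mm high, back wall 134.5 mm. Origin at the centre of its underside; x points to the back (the hinge side), y to its left, z up. Turned up to 0.2 rad, on either side of the bench.
- peg_board: Fixed wooden board in the box, 155 mm up the slope, 262 wide, sloping 36 degrees. Origin: middle of its lower edge, on its face, 28 mm behind the box's front and 10 mm above the bench; x up the slope (to the back), y left, z square out of the face. Three dark pegs stand square out of it, 136 mm up the slope, one at each place; spanners hang on two, any of the three can be the empty one.
- place_left (a point): Point on the board's face (x 136, y +78 mm on the board) meant for the left peg. The pegs were set by eye: each stands up to 6 mm to the left or right (y) of its place, but true in x. Pegs are 20 mm tall, straight, with a 1 mm chamfer at the tip; the empty one is 11 mm in diameter, the others 8 and 9 mm. Axes as peg_board.
- place_middle (a point): The same for the middle peg (y = 0).
- place_right (a point): The same for the right peg (y = -78 mm).
- lid (a joint): Plywood lid, 284 wide, 202 long, 9 mm thick, 0.30 kg, hinged along the top of the back wall. 0 is shut (it slopes 32.5 degrees down to the front and overhangs it by about 7 mm), 2.14 rad is upright; it starts 2.05 to 2.25 rad open. Stiff hinges hold it at any angle: about 0.4 N m, 2 to 3 N at the lip, turns it; less as it comes down.
- lid_hinge (a point): Middle of the hinge line, on the top of the back wall's outer edge, 134.5 mm above the bench; the lid's underside passes through it and its hinge line runs along the box's y.
- lid_lip (a point): Middle of the lid's free edge, halfway through its thickness, 202 mm from the hinge line. x runs from the lip to the hinge, z out of the lid's outer face.
- ring_spanner: Loose plain steel combination spanner, 138 mm long, about 85 g, flat on a 3 mm rubber mat, both faces alike. Origin at mid-length on its underside; x along the shank to the ring. Ring 23 mm outside, hole 13.4, 8 mm thick. Shank 11 mm wide, 5.5 mm thick (1.25 to 6.75 mm above the underside), straight for 40 mm either side of the origin; open jaw 30 mm wide at the other end.
- ring_spanner_eye (a point): Centre of the loose spanner's ring hole, at mid-thickness, 57.5 mm from the origin along x and 4 mm above the underside. Axes as ring_spanner.
- hung_small: Plain steel ring spanner 110 mm long, hanging by its ring on one peg. Origin at mid-length on its underside, x along the shank towards the ring. Leave it hanging.
- hung_medium: Plain steel ring spanner 122 mm long, hanging by its ring on another peg; origin and axes alike. Leave it hanging.
- hung_small_eye (a point): Centre of the ring hole of hung_small: shows which peg it occupies.
- hung_medium_eye (a point): Centre of the ring hole of hung_medium: shows which peg it occupies.
- open_spanner: Plain steel spanner 150 mm long with an open jaw at both ends and no ring, lying on the same mat about 160 mm from the ring spanner, on either side of it. Not wanted. Origin at mid-length on its underside.
- glue_bottle: White plastic glue bottle, 56 mm across, 172 mm tall, with a pointed nozzle, standing beyond the box and the mat. Origin at the centre of its underside.
Not all that is in view belongs to the job. Leave any orange or purple look-alike of the hung_medium alone.

How it is judged:
By the outcome, as a careful person would: the job done as asked, in the order asked, and still so for the second after the job is handed in, with the robot touching nothing.
It also fails if it takes over 72 s, if anything falls off the work surface, if the arm or the gripper's body presses on something with over 40 N, if the wrist force passes 120 N, or if a joint passes its speed limit or range.

### The arm

A 7-joint arm with a two-finger parallel gripper is mounted at the origin on the work surface. World frame = base frame: x ahead of the robot, y to its left, z up, the work surface at z = 0. Lengths are in m, angles in degrees, forces in N, time in s.
With the tool pointing down it reaches from about 0.425 to 0.875 m from the base axis. Payload 4.7 kg.
Tool frame: the origin (TCP) lies at the very end of the fingers, on their centre line; the grasp point (between the pads) lies 19 mm behind it; z points along the fingers, y is the line along which they close (so a half turn about z gives the same grasp; the last joint's range is limited). The gripper opens to 87 mm and grips with 3 to 60 N. Pads are 19 mm wide; open, the fingers measure 117 mm over their backs; the gripper's body (75 mm by 190 mm) begins 51 mm behind the grasp point.
Start: joints at [-67.431, 18.392, -4.016, 83.108, 1.295, 78.541, -3.26], TCP at [0.241, 0.604, 0.223] pointing down, gripper open.
Joint ranges: [-163.93, 163.93], [-17.29, 119.83], [-79.2, 71.16], [3.27, 140.29], [-89.18, 269.18], [5.43, 117.66], [-154.24, 154.24]. Speed limits (degrees/s): [147.25, 147.25, 180, 180, 180, 180, 180].

### API

Orientations are given as [roll, pitch, yaw] about the fixed x, y, z axes, in that order (R = Rz(yaw) Ry(pitch) Rx(roll)).
In Python, from cell import get_obs, eyes, env gives the robot as it stands.
- The arm moves only by the tool servo_tool, never from a script. Its argument "series" is a list that holds one entry, the list of rows, each a list of 7 numbers: the shift along the tool's x, y, z in units of 300 mm (1.0 is 300 mm), then the turn, a rotation vector about the tool's x, y, z in units of pi rad (1.0 is pi rad), then the opening, from 0 (shut) to 1 (fully open). In form: [[[tx, ty, tz, wx, wy, wz, gripper], ...]]. A call has 1 to 12 rows; each row is the pose to reach, as a shift and turn from the pose commanded when the call began, along the tool's axes at that moment, turning the shorter way round; what a row does not reach only later rows make up. A row lasts 1/12 s, in which the tool goes at most 41.7 mm and 7.16 degrees, less where a joint would pass 70% of its speed; a pose out of reach is approached as far as the arm can. A call with a number of a shift or a turn outside -1 to 1 is refused whole. A call with a gripper value outside its range is refused whole. The fingers move at their own pace and stop on an object; "grip_force" is the grip in N (left out, the last holds). Time passes only in rows, so rows that repeat a pose let the fingers close. It gives the time, the measured TCP pose, the force, the opening and the grip force at its end, in the units of the state.
- get_obs(): the state, without advancing time (a new reading comes with each control period).
- eyes.read_camera(name): name is "scene" or "side" or "wrist"; returns a dict with "frame" (400x640x3 uint8, red, green, blue), "depth" (400x640 float32, m along the optical axis (not along the pixel's ray), 0 where there is no reading), "fx", "fy", "cx", "cy" (pixels), "origin" and "rotation" of the camera in the world; the wrist camera has in their place "mount" (4x4, takes a point from camera to tool coordinates, whose origin is the TCP and whose axes are the flange's). Camera axes: x right, y down, z forward; pixel columns grow to the right and rows downward; lengths in m; the calibration is good to about 2 mm. A picture is of the moment at which its call begins: read the wrist's pose just before it.
- env.sign_off(): hands the job in; it is judged then, once.
The state is a dict: "time_s": time; "qpos": joint angles; "joint_velocities": joint speeds; "effort": joint torques, N m; "tool_pos": TCP position; "tool_rot": TCP orientation; "force": force on the tool from outside, world axes, zero at the start; "wrist_torque": the same for the moment, N m; "grip_width": finger opening in m; "grasp_force": force on a finger pad.
Only numpy, scipy, OpenCV 4.12 (cv2) and the standard library are available. Lean on these libraries where they do the work, as an engineer would, in place of code of your own. Each camera call takes 0.05 s, during which the arm holds its last target. There are 200 camera calls.

## Working session

There is one attempt and no reset: what is moved stays moved. The work goes in short steps, Python scripts to look and compute and a tool call to move; the robot and the scene stay as the last step left them, time stands still between calls to the robot, and variables do not carry over. Pictures are saved under pics/ and viewed, at most 10 in all, crops included, and the job is handed in when it is done.

Besides the shell and the picture viewer there is one more tool, called after "Request:" as name(argument=value, ...) on one line, values as JSON. servo_tool: Moves the arm, as the interface text tells. Shifts and turns lie within -1 to 1; 1 stands for 300 mm of shift or pi rad of turn. Its arguments: {"type":"object","properties":{"series":{"type":"array"},"grip_force":{"type":"number"}},"required":["series"]}

```bash
ls; mkdir -p pics; cat > h.py <<'E'
import numpy as np, cv2
from scipy.spatial.transform import Rotation as R
from cell import get_obs, eyes, env
def tool(o=None):
    o=o or get_obs(); T=np.eye(4); T[:3,:3]=R.from_euler('xyz',o['tool_rot'],degrees=True).as_matrix(); T[:3,3]=o['tool_pos']; return T
def cam(n):
    T=tool(); c=eyes.read_camera(n)
    if 'mount' in c: M=T@np.array(c['mount'])
    else:
        M=np.eye(4); r=np.array(c['rotation']); M[:3,:3]=r if r.shape==(3,3) else R.from_quat(r).as_matrix(); M[:3,3]=c['origin']
    c['M']=M; return c
def pts(c):
    v,u=np.mgrid[0:400,0:640]; d=c['depth']
    p=np.stack([(u-c['cx'])/c['fx']*d,(v-c['cy'])/c['fy']*d,d],-1)
    P=p@c['M'][:3,:3].T+c['M'][:3,3]; P[d==0]=np.nan; return P
def ray(c,u,v,z):
    d=c['M'][:3,:3]@np.array([(u-c['cx'])/c['fx'],(v-c['cy'])/c['fy'],1]); o=c['M'][:3,3]; return o+d*(z-o[2])/d[2]
def ray_plane(c,u,v,p0,n):
    d=c['M'][:3,:3]@np.array([(u-c['cx'])/c['fx'],(v-c['cy'])/c['fy'],1]); o=c['M'][:3,3]; return o+d*(np.dot(p0-o,n)/np.dot(d,n))
def proj(c,P):
    q=(np.asarray(P)-c['M'][:3,3])@c['M'][:3,:3]; return np.stack([q[...,0]/q[...,2]*c['fx']+c['cx'],q[...,1]/q[...,2]*c['fy']+c['cy']],-1)
def save(n,im): cv2.imwrite('pics/'+n+'.png',cv2.cvtColor(im,cv2.COLOR_RGB2BGR))
def step(Tt,T0=None):
    "units for a move from T0 (commanded/measured) to Tt"
    T0=tool() if T0 is None else T0; D=np.linalg.inv(T0)@Tt
    return np.r_[D[:3,3]/.3,R.from_matrix(D[:3,:3]).as_rotvec()/np.pi].round(4)
E
python3 - <<'E'
from h import *
o=get_obs(); print(o)
for n in ('scene','side','wrist'):
    c=cam(n); print(n,{k:np.round(c[k],3).tolist() for k in c if k not in('frame','depth')}); save(n+'0',c['frame']); np.savez('/tmp/'+n,**c)
E
```

```text
pics
{'time_s': 0.0, 'qpos': array([-67.42968863,  18.43830067,  -4.01669323,  83.17386887,
         1.29470053,  78.53896855,  -3.26001498]), 'joint_velocities': array([ 0.02078059, -0.0073334 , -0.0970299 ,  0.06734409, -0.0569098 ,
       -0.10490426,  0.09943121]), 'effort': array([-6.75618026e-05, -4.91279662e+01, -4.03774381e-01, -3.12530243e+01,
       -6.37829513e-02,  4.42795898e-02,  1.98015614e-04]), 'tool_pos': array([0.24082841, 0.6031643 , 0.2214793 ]), 'tool_rot': array([-1.79894089e+02,  4.95624971e-03,  1.58240448e+02]), 'force': array([-0.04338872,  0.89729268, -0.39062578]), 'wrist_torque': array([-0.03657185, -0.01832819, -0.06156334]), 'grasp_force': 0.0, 'grip_width': 0.08694164433827493}Traceback (most recent call last):
  File "<stdin>", line 4, in <module>
  File "h.py", line 10, in cam
    M=np.eye(4); r=np.array(c['rotation']); M[:3,:3]=r if r.shape==(3,3) else R.from_quat(r).as_matrix(); M[:3,3]=c['origin']
                                                                              ~~~~~~~~~~~^^^
  File "scipy/spatial/transform/_rotation.pyx", line 1012, in scipy.spatial.transform._rotation.Rotation.from_quat
  File "scipy/spatial/transform/_rotation.pyx", line 850, in scipy.spatial.transform._rotation.Rotation.__init__
ValueError: Expected `quat` to have shape (4,) or (N, 4), got (3,).
```

```bash
sed -i "s/r if r.shape==(3,3) else R.from_quat(r).as_matrix()/R.from_euler('xyz',r,degrees=True).as_matrix()/" h.py
python3 - <<'E'
from h import *
for n in ('scene','side','wrist'):
    c=cam(n); print(n,{k:np.round(c[k],3).tolist() for k in c if k not in('frame','depth')}); save(n+'0',c['frame']); np.savez('/tmp/'+n,**c)
    P=pts(c); print(np.nanpercentile(P[...,2],[1,10,50,90]), (c['depth']==0).mean())
E
```

```text
scene {'fx': 505.52, 'fy': 505.52, 'cx': 326.47, 'cy': 193.531, 'origin': [0.455, -0.765, 0.97], 'rotation': [-135.437, 1.031, -3.304], 'M': [[0.998, -0.054, 0.028, 0.455], [-0.058, -0.711, 0.701, -0.765], [-0.018, -0.702, -0.712, 0.97], [0.0, 0.0, 0.0, 1.0]]}
[-0.76133974 -0.74925909 -0.00210235  0.05079042] 0.0038671875
side {'fx': 488.26, 'fy': 488.26, 'cx': 316.479, 'cy': 195.981, 'origin': [0.439, 1.061, 0.829], 'rotation': [-126.11, -0.838, -176.149], 'M': [[-0.998, -0.051, 0.046, 0.439], [-0.067, 0.587, -0.807, 1.061], [0.015, -0.808, -0.589, 0.829], [0.0, 0.0, 0.0, 1.0]]}
[-7.54784141e-01 -7.42365402e-01  1.29170038e-04  3.34170325e-01] 0.00393359375
wrist {'fx': 320.126, 'fy': 320.126, 'cx': 318.946, 'cy': 200.575, 'mount': [[-0.0, -0.961, -0.278, 0.076], [1.0, -0.001, 0.001, 0.0], [-0.001, -0.278, 0.961, -0.162], [0.0, 0.0, 0.0, 1.0]], 'M': [[0.371, 0.892, 0.258, 0.17], [0.929, -0.356, -0.104, 0.632], [-0.001, 0.278, -0.961, 0.384], [0.0, 0.0, 0.0, 1.0]]}
[-7.51125787e-01 -5.20530660e-01  6.82843756e-04  3.29097744e-01] 0.003921875
```

View pics/scene0.png

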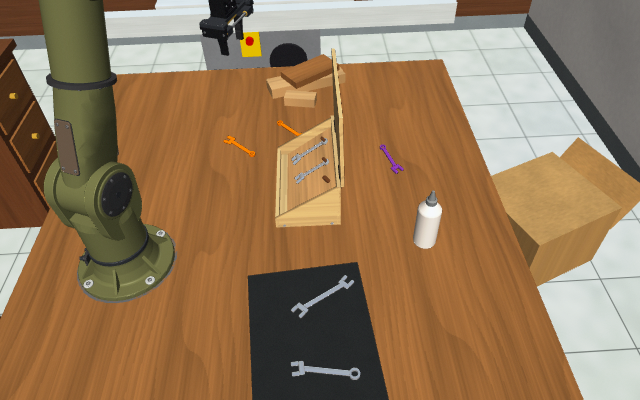

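View pics/side0.png

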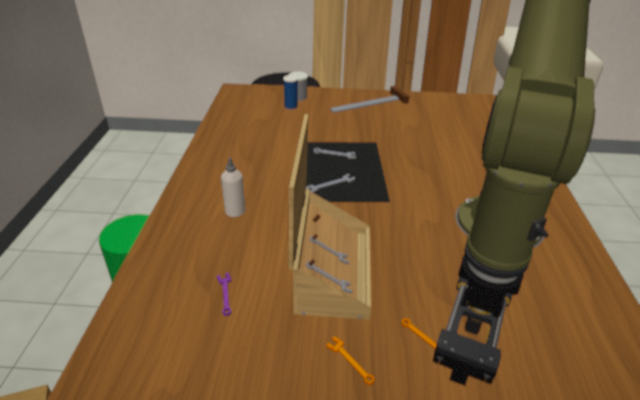

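```bash
python3 - <<'E'
from h import *
def load(n):
    z=np.load('/tmp/'+n+'.npz',allow_pickle=True); return {k:z[k] for k in z}
c=load('scene'); f=c['frame']; P=pts(c)
hsv=cv2.cvtColor(f,cv2.COLOR_RGB2HSV)
m=((hsv[...,2]>95)&(hsv[...,1]<70)).astype(np.uint8); roi=np.zeros_like(m); roi[255:400,245:392]=1; m*=roi
cs,h=cv2.findContours(m,cv2.RETR_CCOMP,cv2.CHAIN_APPROX_NONE)
for i,k in enumerate(cs):
    a=cv2.contourArea(k)
    if a<8: continue
    mm=cv2.moments(k); u,v=mm['m10']/mm['m00'],mm['m01']/mm['m00']
    w=np.array([ray(c,*q[0],.008)[:2] for q in k]); 
    print(i,'parent',h[0][i][3],'area',a,'px',(round(u,1),round(v,1)),'xyz',ray(c,u,v,.009).round(4),'rect',cv2.minAreaRect(w.astype(np.float32)*1000))
# box: point classes
B=P[115:230,270:345].reshape(-1,3); px=np.stack(np.mgrid[115:230,270:345],-1).reshape(-1,2)
B=B[np.isfinite(B).all(1)&(B[:,2]>.02)]
print('box pts',B.shape,B.min(0),B.max(0))
def ransac(B,n=400,t=.002):
    best=None; rng=np.random.default_rng(0)
    for _ in range(n):
        q=B[rng.choice(len(B),3,0)]; nn=np.cross(q[1]-q[0],q[2]-q[0]); l=np.linalg.norm(nn)
        if l<1e-6: continue
        nn/=l; s=abs((B-q[0])@nn)<t
        if best is None or s.sum()>best.sum(): best=s
    q=B[best]; ce=q.mean(0); nn=np.linalg.svd(q-ce)[2][2]; return ce,nn*np.sign(nn[np.argmax(abs(nn))]),best
for _ in range(4):
    ce,nn,s=ransac(B); print('plane',s.sum(),ce.round(4),nn.round(4),'std',((B[s]-ce)@nn).std().round(5),'yaw',np.degrees(np.arctan2(nn[1],nn[0])).round(2),'min',B[s].min(0).round(3),'max',B[s].max(0).round(3)); B=B[~s]
a=cv2.resize(f[265:395,245:395],None,fx=4,fy=4,interpolation=cv2.INTER_CUBIC)
b=cv2.resize(f[105:235,265:350],None,fx=4,fy=4,interpolation=cv2.INTER_CUBIC)
b=b[:520,:200] if 0 else b
save('crop',cv2.resize(np.hstack([a,b]),(800,443)))
E
```

```text
0 parent -1 area 431.0 px (325.6, 370.4) xyz [ 0.4618 -0.3109  0.009 ] rect ((460.6507568359375, -309.06671142578125), (30.480785369873047, 139.1804962158203), 82.28583526611328)
1 parent 0 area 33.0 px (354.5, 373.1) xyz [ 0.5184 -0.3202  0.009 ] rect ((518.5308837890625, -319.60662841796875), (13.075733184814453, 12.647029876708984), 41.289974212646484)
2 parent -1 area 344.5 px (321.4, 296.2) xyz [ 0.4622 -0.1384  0.009 ] rect ((466.0516357421875, -134.86129760742188), (156.90660095214844, 33.82658767700195), 32.45411682128906)
box pts (5276, 3) [0.35727295 0.07347081 0.02002309] [0.52993968 0.36487436 0.33770976]
plane 1711 [0.4594 0.2213 0.062 ] [-0.5906  0.0079  0.8069] std 0.00101 yaw 179.23 min [0.4   0.077 0.02 ] max [0.52  0.36  0.109]
plane 1028 [0.4763 0.0806 0.0986] [0.0132 0.9999 0.0059] std 0.00106 yaw 89.25 min [0.358 0.077 0.02 ] max [0.53  0.084 0.337]
plane 531 [0.4459 0.2194 0.0842] [-0.5628  0.0086  0.8265] std 0.00107 yaw 179.12 min [0.357 0.075 0.024] max [0.53  0.365 0.144]
plane 403 [0.4677 0.2154 0.0648] [-0.5908  0.0078  0.8068] std 0.0007 yaw 179.25 min [0.405 0.077 0.02 ] max [0.516 0.357 0.1  ]
```

View pics/crop.png

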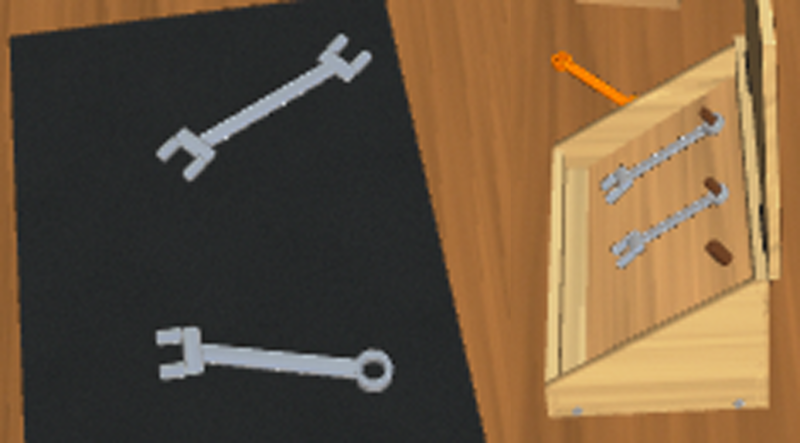

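Candidates for the loose spanner, in scene pixels:
- Grey, ring hole at (354,373), jaw at (296,368).
- Grey, jaws at both ends (322,296).
- Orange (240,147) and (290,128).
- Purple (391,158).

The crop shows that only the first is plain steel with a ring, so it is the one meant. The small and medium spanners hang on the left and middle pegs. The right peg, at scene (326,180), is empty.

```bash
cat >> h.py <<'E'
def pose(p,rpy):
    T=np.eye(4); T[:3,:3]=R.from_euler('xyz',rpy,degrees=True).as_matrix(); T[:3,3]=p; return T
def chain(L):
    T=tool()
    for p,r in L:
        t=pose(p,r); s=step(t,T); print(s.tolist(),'rows',max(np.linalg.norm(s[:3])*300/41.7,np.linalg.norm(s[3:])*180/7.16).round(1)); T=t
E
python3 - <<'E'
from h import *
chain([((.42,.36,.40),(180,0,100)),((.50,.08,.40),(180,0,45)),((.48,-.20,.30),(180,0,-9)),((.461,-.309,.10),(180,0,-9))])
E
```

```text
[-0.8552, -0.5327, -0.593, -0.0003, 0.0002, 0.3236] rows 8.4
[-0.9655, 0.1005, 0.0, 0.0, -0.0, 0.3056] rows 7.7
[-0.7071, 0.6128, 0.3333, -0.0, -0.0, 0.3] rows 7.5
[-0.0057, 0.3688, 0.6667, -0.0, -0.0, 0.0] rows 5.5
```

Request:
servo_tool(series=[[[-0.3, -0.2, -0.593, 0, 0, 0.1, 1], [-0.855, -0.533, -0.593, 0, 0, 0.324, 1], [-0.855, -0.533, -0.593, 0, 0, 0.324, 1], [-0.855, -0.533, -0.593, 0, 0, 0.324, 1], [-0.855, -0.533, -0.593, 0, 0, 0.324, 1], [-0.855, -0.533, -0.593, 0, 0, 0.324, 1], [-0.855, -0.533, -0.593, 0, 0, 0.324, 1], [-0.855, -0.533, -0.593, 0, 0, 0.324, 1], [-0.855, -0.533, -0.593, 0, 0, 0.324, 1], [-0.855, -0.533, -0.593, 0, 0, 0.324, 1]]])

```text
time_s: 1.03
tool_pos: [0.4246, 0.3554, 0.4037]
tool_rot: [179.7, -0.1, 99.5]
force: [-0.1, -0.6, 0.6]
grip_width: 0.0867
grasp_force: 0.0
```

Request:
servo_tool(series=[[[-0.966, 0.1, 0, 0, 0, 0.306, 1], [-0.966, 0.1, 0, 0, 0, 0.306, 1], [-0.966, 0.1, 0, 0, 0, 0.306, 1], [-0.966, 0.1, 0, 0, 0, 0.306, 1], [-0.966, 0.1, 0, 0, 0, 0.306, 1], [-0.966, 0.1, 0, 0, 0, 0.306, 1], [-0.966, 0.1, 0, 0, 0, 0.306, 1], [-0.966, 0.1, 0, 0, 0, 0.306, 1], [-0.966, 0.1, 0, 0, 0, 0.306, 1]]])

```text
time_s: 1.78
tool_pos: [0.4997, 0.0781, 0.4]
tool_rot: [-180.0, 0.0, 44.6]
force: [-1.0, 0.1, 0.5]
grip_width: 0.087
grasp_force: 0.0
```

Request:
servo_tool(series=[[[-0.707, 0.613, 0.333, 0, 0, 0.3, 1], [-0.707, 0.613, 0.333, 0, 0, 0.3, 1], [-0.707, 0.613, 0.333, 0, 0, 0.3, 1], [-0.707, 0.613, 0.333, 0, 0, 0.3, 1], [-0.707, 0.613, 0.333, 0, 0, 0.3, 1], [-0.707, 0.613, 0.333, 0, 0, 0.3, 1], [-0.707, 0.613, 0.333, 0, 0, 0.3, 1], [-0.707, 0.613, 0.333, 0, 0, 0.3, 1], [-0.707, 0.613, 0.333, 0, 0, 0.3, 1]]])

```text
time_s: 2.53
tool_pos: [0.4779, -0.201, 0.299]
tool_rot: [180.0, 0.2, -9.2]
force: [0.6, 0.2, -0.2]
grip_width: 0.0873
grasp_force: 0.0
```

Request:
servo_tool(series=[[[-0.006, 0.369, 0.667, 0, 0, 0, 1], [-0.006, 0.369, 0.667, 0, 0, 0, 1], [-0.006, 0.369, 0.667, 0, 0, 0, 1], [-0.006, 0.369, 0.667, 0, 0, 0, 1], [-0.006, 0.369, 0.667, 0, 0, 0, 1], [-0.006, 0.369, 0.667, 0, 0, 0, 1], [-0.006, 0.369, 0.667, 0, 0, 0, 1], [-0.006, 0.369, 0.667, 0, 0, 0, 1], [-0.006, 0.369, 0.667, 0, 0, 0, 1]]])

```text
time_s: 3.28
tool_pos: [0.4618, -0.3069, 0.1015]
tool_rot: [-179.9, -0.1, -8.8]
force: [0.4, 1.0, 1.0]
grip_width: 0.0871
grasp_force: 0.0
```

```bash
cat >> h.py <<'E'
def spanner(c,z=.010,roi=None):
    hsv=cv2.cvtColor(c['frame'],cv2.COLOR_RGB2HSV); m=((hsv[...,2]>95)&(hsv[...,1]<70)).astype(np.uint8)
    if roi: a=np.zeros_like(m); a[roi[0]:roi[1],roi[2]:roi[3]]=1; m*=a
    cs,h=cv2.findContours(m,cv2.RETR_CCOMP,cv2.CHAIN_APPROX_NONE)
    for i,k in enumerate(cs):
        a=cv2.contourArea(k)
        if a<60: continue
        mm=cv2.moments(k); u,v=mm['m10']/mm['m00'],mm['m01']/mm['m00']
        w=np.array([ray(c,*q[0],z)[:2] for q in k]).astype(np.float32)*1000; r=cv2.minAreaRect(w)
        print(i,'par',h[0][i][3],'area',a,'px',(round(u,1),round(v,1)),'xy',ray(c,u,v,z).round(4)[:2],'rect',np.round(r[0],1),np.round(r[1],1),round(r[2],1))
E
python3 - <<'E'
from h import *
c=cam('wrist'); save('w1',c['frame']); spanner(c); o=get_obs(); print(o['tool_pos'],o['tool_rot'],o['qpos'].round(0))
E
```

```text
0 par -1 area 3227.5 px (523.1, 391.8) xy [ 0.2384 -0.4768] rect [ 238.8 -475.7] [237.5  18.7] 81.3
143 par -1 area 1036.0 px (32.3, 388.5) xy [0.3163 0.0047] rect [310.9 -29. ] [140.3  25.3] 82.0
227 par -1 area 4865.5 px (572.8, 301.9) xy [ 0.3353 -0.5193] rect [ 334.7 -519. ] [101.5  45.6] 81.2
248 par -1 area 6921.5 px (68.3, 311.5) xy [ 0.3954 -0.0631] rect [393.8 -62.3] [102.  68.] 81.3
285 par -1 area 9864.0 px (321.4, 287.1) xy [ 0.3849 -0.2965] rect [ 373.7 -292.4] [324.2  51.5] 81.2
286 par -1 area 201.5 px (171.4, 266.2) xy [ 0.4254 -0.1695] rect [ 426.2 -171.2] [22.1 11.6] 80.8
300 par -1 area 2193.0 px (83.0, 196.0) xy [ 0.4984 -0.1153] rect [ 492.  -123.6] [99.6 33.1] 39.9
301 par -1 area 2599.5 px (322.5, 195.0) xy [ 0.469  -0.3102] rect [ 464.5 -307.5] [ 32.2 129.4] 82.6
302 par 301 area 225.0 px (323.7, 134.4) xy [ 0.5172 -0.3185] rect [ 517.1 -318.4] [13.2 13.1] 37.1
[ 0.46199346 -0.30728769  0.10201107] [-1.79953606e+02 -1.73765965e-01 -8.84017434e+00] [-10.  16.  47. 107. -13.  63. -57.]
```

View pics/w1.png

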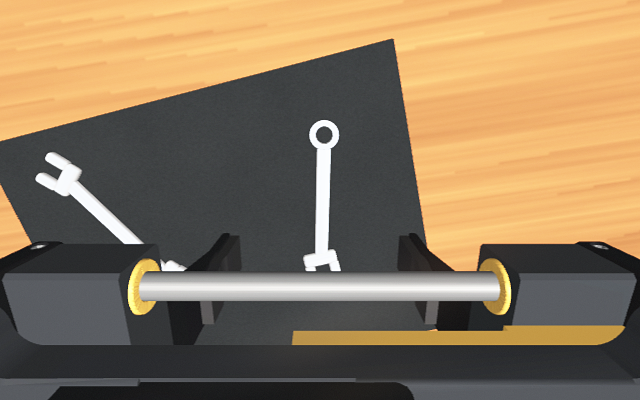

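The wrist view shows the ring spanner between the fingers. Its ring hole is at (324,134), the shank runs down column ~322, and the jaw is at (321,262). The open spanner is at (80,190). Next I measure the shank's angle.

```bash
cat >> h.py <<'E'
def shank(c,r0,r1,u0,w,p0,n):
    g=cv2.cvtColor(c['frame'],cv2.COLOR_RGB2GRAY).astype(float); L=[]
    for r in range(r0,r1):
        k=np.arange(u0-w,u0+w+1); q=g[r,k]; b=(q>130); 
        if b.sum()>3: L.append(ray_plane(c,k[b].mean(),r,p0,n))
    L=np.array(L); ce=L.mean(0); d=np.linalg.svd(L-ce)[2][0]; return ce,d,len(L)
E
python3 - <<'E'
from h import *
c=cam('wrist'); z=np.array([0,0,1.]); p0=np.array([0,0,.0095])
ce,d,n=shank(c,165,235,322,14,p0,z); d*=np.sign(d[0]); print(n,ce,d,np.degrees(np.arctan2(d[1],d[0])))
e=ray(c,324.,134.7,.007); print('eye',e); e2=e-ce; lat=-e2[0]*d[1]+e2[1]*d[0]; print('lateral of eye from shank line',lat)
ang=np.degrees(np.arctan2(d[1],d[0])); g=ce+d*(np.dot(e-ce,d)-.0525); print('grip',g)
chain([((g[0],g[1],.04),(180,0,ang)),((g[0],g[1],.0055),(180,0,ang))])
E
```

```text
70 [ 0.46500176 -0.30944027  0.0095    ] [ 9.84455591e-01 -1.75633679e-01  6.35302369e-32] -10.115536435064095
eye [ 0.5169415  -0.31918459  0.007     ]
lateral of eye from shank line -0.00047048248761038386
grip [ 0.46534021 -0.30950065  0.0095    ]
[0.0119, 0.0044, 0.2073, -0.0002, -0.0011, 0.0068] rows 1.5
[0.0, 0.0, 0.115, 0.0, -0.0, 0.0] rows 0.8
```

Request:
servo_tool(series=[[[0.012, 0.0044, 0.1, 0, -0.001, 0.007, 0.6], [0.012, 0.0044, 0.2, 0, -0.001, 0.007, 0.5], [0.012, 0.0044, 0.25, 0, -0.001, 0.007, 0.45], [0.012, 0.0044, 0.29, 0, -0.001, 0.007, 0.45], [0.012, 0.0044, 0.31, 0, -0.001, 0.007, 0.45], [0.012, 0.0044, 0.318, 0, -0.001, 0.007, 0.45], [0.012, 0.0044, 0.322, 0, -0.001, 0.007, 0.45], [0.012, 0.0044, 0.322, 0, -0.001, 0.007, 0.45]]], grip_force=40)

```text
time_s: 4.05
tool_pos: [0.4636, -0.3113, 0.0048]
tool_rot: [180.0, 0.1, -10.4]
force: [-0.3, 0.3, 0.5]
grip_width: 0.0432
grasp_force: 0.0
```

Request:
servo_tool(series=[[[0, 0, 0, 0, 0, 0, 0.2], [0, 0, 0, 0, 0, 0, 0.08], [0, 0, 0, 0, 0, 0, 0.05], [0, 0, 0, 0, 0, 0, 0.05], [0, 0, 0, 0, 0, 0, 0.05], [0, 0, 0, 0, 0, 0, 0.05], [0, 0, -0.01, 0, 0, 0, 0.05], [0, 0, -0.05, 0, 0, 0, 0.05], [0, 0, -0.2, 0, 0, 0, 0.05], [0, 0, -0.4, 0, 0, 0, 0.05], [0, 0, -0.5, 0, 0, 0, 0.05], [0, 0, -0.5, 0, 0, 0, 0.05]]], grip_force=45)

```text
time_s: 5.05
tool_pos: [0.4659, -0.3141, 0.1613]
tool_rot: [179.9, -0.4, -10.5]
force: [1.0, -1.1, 0.5]
grip_width: 0.0104
grasp_force: 45.0
```

```bash
cat > box.py <<'E'
from h import *
yaw=-0.75; sl=36.
Rb=R.from_euler('xyz',[0,-sl,yaw],degrees=True).as_matrix()   # board axes (x up slope,y left,z out)
u,l,n=Rb.T
ce=np.array([.4594,.2213,.062]); wall=np.array([.4763,.0806,0])
c0=wall+.14*l; O=np.array([0,0,0.])
# board origin: on plane, z=.010, on centre line
f=np.array([np.cos(np.radians(yaw)),np.sin(np.radians(yaw)),0]); 
t=(np.dot(ce,n)-np.dot(c0,n)-.010*n[2])/np.dot(f,n); O=c0+t*f; O[2]=.010
def B(x,y,z): return O+Rb@np.array([x,y,z])
Rt=Rb@np.diag([1,-1,-1.])    # tool over the board
E
python3 - <<'E'
from box import *
print('O',O,'peg',B(.136,-.078,0),'centre',c0)
c=cam('wrist'); T=tool()
p0=T[:3,3]+.0047*T[:3,2]*-1; 
m=((cv2.cvtColor(c['frame'],cv2.COLOR_RGB2GRAY)>150)).astype(np.uint8); 
ce_,d,k=shank(c,165,235,322,20,p0,T[:3,2]); d=T[:3,:3].T@d; print('shank dir tool',d, k,'pt',(np.linalg.inv(T)@np.r_[ce_,1])[:3])
cs,h=cv2.findContours(m[60:200,250:400],cv2.RETR_CCOMP,cv2.CHAIN_APPROX_NONE)
for i,q in enumerate(cs):
    if h[0][i][3]>=0 and cv2.contourArea(q)>50:
        M=cv2.moments(q); uu,v=M['m10']/M['m00']+250,M['m01']/M['m00']+60; e=(np.linalg.inv(T)@np.r_[ray_plane(c,uu,v,p0,T[:3,2]),1])[:3]; print('eye px',uu,v,'tool',e,cv2.contourArea(q))
tv=B(.136-.04,-.078,.06)-Rt@np.array([.0525,0,-.0025]); r=R.from_matrix(Rt).as_euler('xyz',degrees=True); print(tv,r)
chain([((.46,-.12,.36),(180,-10,-3)),(tuple(tv+.10*n),(180,-36,yaw)),(tuple(tv),r)])
E
```

```text
O [0.38782816 0.22177015 0.01      ] peg [0.49682406 0.14233664 0.08993879] centre [ 4.78132543e-01  2.20588006e-01 -6.07153217e-20]
shank dir tool [-9.99994787e-01 -3.22896629e-03  1.35547205e-16] 70 pt [ 0.03051075 -0.00011506 -0.0047    ]
eye px 319.24135090609553 153.39621087314663 tool [ 5.43883029e-02  2.75166975e-05 -4.70000000e-03] 607.0
[0.38820164 0.14375858 0.08208714] [180.   -36.    -0.75]
[-0.1321, -0.6301, -0.6668, 0.0043, 0.0531, -0.0413] rows 6.7
[-0.5875, -0.8578, 0.5632, 0.0049, 0.1444, -0.0116] rows 8.5
[0.0, 0.0, 0.3333, -0.0, 0.0, 0.0] rows 2.4
```

Request:
servo_tool(series=[[[-0.05, -0.2, -0.3, 0.004, 0.02, -0.02, 0.05], [-0.132, -0.63, -0.667, 0.004, 0.053, -0.041, 0.05], [-0.132, -0.63, -0.667, 0.004, 0.053, -0.041, 0.05], [-0.132, -0.63, -0.667, 0.004, 0.053, -0.041, 0.05], [-0.132, -0.63, -0.667, 0.004, 0.053, -0.041, 0.05], [-0.132, -0.63, -0.667, 0.004, 0.053, -0.041, 0.05], [-0.132, -0.63, -0.667, 0.004, 0.053, -0.041, 0.05], [-0.132, -0.63, -0.667, 0.004, 0.053, -0.041, 0.05], [-0.132, -0.63, -0.667, 0.004, 0.053, -0.041, 0.05]]])

```text
time_s: 5.85
tool_pos: [0.4593, -0.117, 0.3548]
tool_rot: [-179.9, -9.5, -2.8]
force: [-0.4, -1.1, -1.0]
grip_width: 0.0095
grasp_force: 45.0
```

Request:
servo_tool(series=[[[-0.588, -0.858, 0.563, 0.005, 0.144, -0.012, 0.05], [-0.588, -0.858, 0.563, 0.005, 0.144, -0.012, 0.05], [-0.588, -0.858, 0.563, 0.005, 0.144, -0.012, 0.05], [-0.588, -0.858, 0.563, 0.005, 0.144, -0.012, 0.05], [-0.588, -0.858, 0.563, 0.005, 0.144, -0.012, 0.05], [-0.588, -0.858, 0.563, 0.005, 0.144, -0.012, 0.05], [-0.588, -0.858, 0.563, 0.005, 0.144, -0.012, 0.05], [-0.588, -0.858, 0.563, 0.005, 0.144, -0.012, 0.05], [-0.588, -0.858, 0.563, 0.005, 0.144, -0.012, 0.05], [-0.588, -0.858, 0.563, 0.005, 0.144, -0.012, 0.05], [-0.588, -0.858, 0.563, 0.005, 0.144, -0.012, 0.05], [-0.588, -0.858, 0.563, 0.005, 0.144, -0.012, 0.05]]])

```text
time_s: 6.85
tool_pos: [0.4488, 0.0042, 0.1598]
tool_rot: [-177.1, -17.1, -2.1]
force: [-0.2, -0.6, 0.4]
grip_width: 0.0099
grasp_force: 45.0
```

```bash
python3 - <<'E'
from box import *
o=get_obs(); print(o['qpos'].round(1),o['joint_velocities'].round(1),o['tool_pos'].round(4),o['tool_rot'].round(1), np.hypot(*o['tool_pos'][:2]))
E
```

```text
[  7.5 -17.1  -8.7 128.1  -5.7  51.7 -89.9] [ 130.9   -0.9 -166.8   28.6  -28.9  -39.1   -2. ] [0.4488 0.0042 0.1598] [-177.1  -17.1   -2.1] 0.4487921199849072
```

```bash
python3 - <<'E'
from box import *
o=get_obs(); print(o['qpos'].round(1),o['joint_velocities'].round(1),o['tool_pos'].round(4),o['tool_rot'].round(1))
chain([((.43,.142,.19),(180,-17,yaw)),((.424,.142,.13),(180,-36,yaw))])
E
```

```text
[  7.5 -17.1  -8.7 128.1  -5.7  51.7 -89.9] [ 130.9   -0.9 -166.8   28.6  -28.9  -39.1   -2. ] [0.4488 0.0042 0.1598] [-177.1  -17.1   -2.1]
[-0.0465, -0.462, -0.0964, -0.0139, -0.0007, -0.0074] rows 3.4
[-0.0776, 0.0003, 0.1854, -0.0, 0.1056, 0.0] rows 2.7
```

Request:
servo_tool(series=[[[0, 0, -0.02, 0, 0, 0, 0.05], [0, -0.03, -0.04, 0, 0, 0, 0.05], [0, -0.07, -0.06, -0.002, 0, 0, 0.05], [-0.01, -0.12, -0.08, -0.004, 0, 0, 0.05], [-0.01, -0.17, -0.096, -0.006, 0, 0, 0.05], [-0.02, -0.22, -0.096, -0.008, 0, 0, 0.05], [-0.02, -0.27, -0.096, -0.01, 0, 0, 0.05], [-0.03, -0.32, -0.096, -0.012, 0, -0.007, 0.05], [-0.04, -0.37, -0.096, -0.014, 0, -0.007, 0.05], [-0.046, -0.42, -0.096, -0.014, 0, -0.007, 0.05], [-0.046, -0.462, -0.096, -0.014, 0, -0.007, 0.05], [-0.046, -0.462, -0.096, -0.014, 0, -0.007, 0.05]]])

```text
time_s: 7.85
tool_pos: [0.4279, 0.1456, 0.1865]
tool_rot: [179.0, -16.9, -0.1]
force: [0.3, 0.7, -0.4]
grip_width: 0.01
grasp_force: 45.0
```

```bash
python3 - <<'E'
from box import *
o=get_obs(); print(o['qpos'].round(1),o['joint_velocities'].round(1),o['tool_pos'].round(4),o['tool_rot'].round(1))
chain([((.424,.142,.15),(180,-36,yaw))])
E
```

```text
[ -16.7  -16.4  -10.9  124.3    6.5   57.4 -120.5] [ 1.6 -0.6  2.   0.4  1.   0.8  2.7] [0.4279 0.1456 0.1865] [ 1.79e+02 -1.69e+01 -1.00e-01]
[-0.0478, 0.0103, 0.1129, 0.0035, 0.1062, 0.0044] rows 2.7
```

Now I'll try the full tilt slowly, to see whether the arm can reach it.

Request:
servo_tool(series=[[[-0.005, 0, 0.01, 0, 0.01, 0, 0.05], [-0.01, 0, 0.02, 0, 0.02, 0, 0.05], [-0.015, 0, 0.03, 0, 0.03, 0, 0.05], [-0.02, 0, 0.04, 0, 0.04, 0, 0.05], [-0.024, 0, 0.05, 0, 0.05, 0, 0.05], [-0.028, 0, 0.06, 0, 0.06, 0, 0.05], [-0.032, 0, 0.07, 0, 0.07, 0, 0.05], [-0.036, 0, 0.08, 0, 0.08, 0, 0.05], [-0.04, 0, 0.09, 0, 0.09, 0, 0.05], [-0.044, 0, 0.1, 0, 0.1, 0, 0.05], [-0.048, 0, 0.113, 0, 0.106, 0, 0.05], [-0.048, 0, 0.113, 0, 0.106, 0, 0.05]]])

```text
time_s: 8.85
tool_pos: [0.4544, 0.1533, 0.1151]
tool_rot: [178.3, -35.4, 0.6]
force: [-0.3, -0.9, 0.6]
grip_width: 0.01
grasp_force: 45.0
```

```bash
python3 - <<'E'
from box import *
o=get_obs(); print(o['qpos'].round(1),o['joint_velocities'].round(1),o['tool_pos'].round(4),o['tool_rot'].round(1))
E
```

```text
[ -26.6  -17.2  -11.2  140.3   35.6   33.7 -154.1] [ 106.3   -0.3 -105.7    0.5  -20.7  -22.1    0. ] [0.4544 0.1533 0.1151] [178.3 -35.4   0.6]
```

The full 36° tilt puts j2, j4 and j7 at their limits. I'll back off, lay the spanner on the mat again, and regrasp it with the tool tilted about 22° along the shank. The hang then needs only about 14° of tool tilt.

```bash
python3 - <<'E'
from box import *
chain([((.435,.145,.20),(180,-15,0)),((.46,-.11,.36),(180,-5,-5)),((.4636,-.3113,.16),(180,0,-10.4)),((.4636,-.3113,.0055),(180,0,-10.4))])
E
```

```text
[0.1114, 0.0351, -0.2673, 0.008, -0.1136, 0.0012] rows 2.9
[0.2185, 0.85, -0.4936, -0.0048, -0.0555, 0.0274] rows 7.2
[0.0121, 0.6674, 0.6703, -0.0013, -0.0278, 0.03] rows 6.8
[-0.0, -0.0, 0.515, 0.0, -0.0, 0.0] rows 3.7
```

Request:
servo_tool(series=[[[0.01, 0, -0.02, 0, -0.01, 0, 0.05], [0.02, 0.005, -0.05, 0.001, -0.022, 0, 0.05], [0.03, 0.01, -0.08, 0.002, -0.034, 0, 0.05], [0.045, 0.015, -0.11, 0.003, -0.048, 0, 0.05], [0.06, 0.02, -0.14, 0.004, -0.06, 0, 0.05], [0.07, 0.025, -0.17, 0.005, -0.072, 0, 0.05], [0.08, 0.03, -0.2, 0.006, -0.085, 0, 0.05], [0.095, 0.035, -0.23, 0.007, -0.1, 0, 0.05], [0.111, 0.035, -0.267, 0.008, -0.114, 0, 0.05], [0.111, 0.035, -0.267, 0.008, -0.114, 0, 0.05]]])

```text
time_s: 9.68
tool_pos: [0.4368, 0.144, 0.2018]
tool_rot: [180.0, -15.0, -0.1]
force: [1.2, 0.3, 0.0]
grip_width: 0.0102
grasp_force: 45.0
```

```bash
python3 - <<'E'
from box import *
o=get_obs(); print(o['qpos'].round(1),o['joint_velocities'].round(1),o['tool_pos'].round(4),o['tool_rot'].round(1))
chain([((.46,-.11,.36),(180,-5,-5)),((.4636,-.3113,.16),(180,0,-10.4)),((.4636,-.3113,.0055),(180,0,-10.4))])
E
```

```text
[ -21.1  -15.1   -5.   121.2    6.1   60.4 -118.5] [-0.3 -0.8 -2.2  4.1  1.6 -4.3 -3.2] [0.4368 0.144  0.2018] [ 1.8e+02 -1.5e+01 -1.0e-01]
[0.2117, 0.8468, -0.4888, -0.0046, -0.0554, 0.0271] rows 7.2
[0.0121, 0.6674, 0.6703, -0.0013, -0.0278, 0.03] rows 6.8
[-0.0, -0.0, 0.515, 0.0, -0.0, 0.0] rows 3.7
```

```bash
python3 - <<'E'
from box import *
c=cam('wrist'); np.savez('/tmp/wbox',**c); save('wbox',c['frame']); print(proj(c,[B(.136,y,z) for y in(-.078,0,.078) for z in (0,.02)]).round(0).tolist())
E
```

```text
[[321.0, 163.0], [321.0, 175.0], [235.0, 162.0], [230.0, 174.0], [148.0, 161.0], [138.0, 172.0]]
```

View pics/wbox.png

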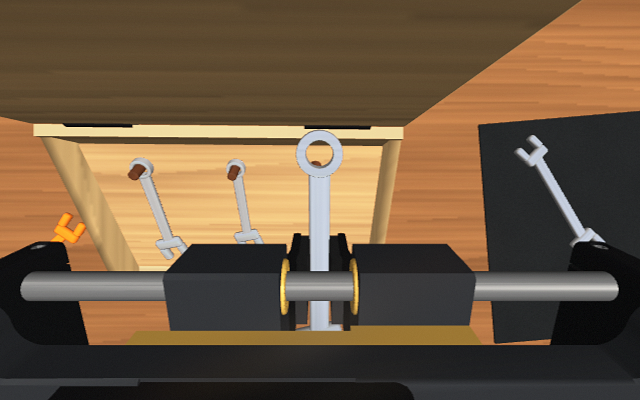

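Request:
servo_tool(series=[[[0.03, 0.05, -0.2, 0, -0.01, 0, 0.05], [0.212, 0.847, -0.489, -0.005, -0.055, 0.027, 0.05], [0.212, 0.847, -0.489, -0.005, -0.055, 0.027, 0.05], [0.212, 0.847, -0.489, -0.005, -0.055, 0.027, 0.05], [0.212, 0.847, -0.489, -0.005, -0.055, 0.027, 0.05], [0.212, 0.847, -0.489, -0.005, -0.055, 0.027, 0.05], [0.212, 0.847, -0.489, -0.005, -0.055, 0.027, 0.05], [0.212, 0.847, -0.489, -0.005, -0.055, 0.027, 0.05], [0.212, 0.847, -0.489, -0.005, -0.055, 0.027, 0.05], [0.212, 0.847, -0.489, -0.005, -0.055, 0.027, 0.05]]])

```text
time_s: 10.57
tool_pos: [0.4583, -0.1094, 0.3574]
tool_rot: [179.8, -4.9, -5.0]
force: [0.4, 1.2, -1.8]
grip_width: 0.0097
grasp_force: 45.0
```

Request:
servo_tool(series=[[[0.012, 0.667, 0.67, -0.001, -0.028, 0.03, 0.05], [0.012, 0.667, 0.67, -0.001, -0.028, 0.03, 0.05], [0.012, 0.667, 0.67, -0.001, -0.028, 0.03, 0.05], [0.012, 0.667, 0.67, -0.001, -0.028, 0.03, 0.05], [0.012, 0.667, 0.67, -0.001, -0.028, 0.03, 0.05], [0.012, 0.667, 0.67, -0.001, -0.028, 0.03, 0.05], [0.012, 0.667, 0.67, -0.001, -0.028, 0.03, 0.05], [0.012, 0.667, 0.67, -0.001, -0.028, 0.03, 0.05], [0.012, 0.667, 0.67, -0.001, -0.028, 0.03, 0.05], [0.012, 0.667, 0.67, -0.001, -0.028, 0.03, 0.05]]])

```text
time_s: 11.4
tool_pos: [0.4636, -0.3073, 0.1584]
tool_rot: [180.0, 0.1, -10.0]
force: [0.5, 1.1, -0.1]
grip_width: 0.0103
grasp_force: 45.0
```

```bash
python3 - <<'E'
from box import *
chain([((.4636,-.3113,.0055),(180,0,-10.4))])
E
```

```text
[0.0036, 0.013, 0.5097, 0.0001, 0.0007, 0.0021] rows 3.7
```

The wrist view over the box shows the middle peg at (233,172) and the left peg at (138,172), both with spanners hanging. My predicted tips, (230,174) and (138,172), match them. The empty peg shows inside the ring hole at (316,164).

Now I'll set the spanner back on the mat.

Request:
servo_tool(series=[[[0.004, 0.013, 0.12, 0, 0, 0.002, 0.05], [0.004, 0.013, 0.24, 0, 0, 0.002, 0.05], [0.004, 0.013, 0.36, 0, 0, 0.002, 0.05], [0.004, 0.013, 0.44, 0, 0, 0.002, 0.05], [0.004, 0.013, 0.48, 0, 0, 0.002, 0.05], [0.004, 0.013, 0.5, 0, 0, 0.002, 0.05], [0.004, 0.013, 0.508, 0, 0, 0.002, 0.05], [0.004, 0.013, 0.51, 0, 0, 0.002, 0.05]]])

```text
time_s: 12.07
tool_pos: [0.4653, -0.3136, 0.0077]
tool_rot: [179.9, -0.1, -10.4]
force: [-0.1, -0.5, -0.3]
grip_width: 0.0097
grasp_force: 45.0
```

Request:
servo_tool(series=[[[0, 0, 0, 0, 0, 0, 0.15], [0, 0, 0, 0, 0, 0, 0.25], [0, 0, 0, 0, 0, 0, 0.35], [0, 0, -0.03, 0, 0, 0, 0.35]]])

```text
time_s: 12.4
tool_pos: [0.4632, -0.3132, 0.015]
tool_rot: [179.9, 0.1, -10.5]
force: [-0.7, 0.2, 0.5]
grip_width: 0.0252
grasp_force: 0.0
```

```bash
python3 - <<'E'
from box import *
o=get_obs(); print(o['tool_pos'],o['tool_rot'],o['grip_width'],o['force'])
g=np.array([.4636,-.3113,0]); a=-10.4
chain([((.4636,-.3113,.03),(180,22,a)),((.4636,-.3113,.0075),(180,22,a))])
E
```

```text
[ 0.46317762 -0.31316882  0.01504832] [ 1.79931517e+02  1.24315593e-01 -1.04959066e+01] 0.025237717197487044 [-0.71908385  0.2062889   0.54105631]
[0.0001, -0.0063, -0.0498, 0.0003, -0.1215, -0.0006] rows 3.1
[0.0281, 0.0, 0.0695, -0.0, 0.0, 0.0] rows 0.5
```

Request:
servo_tool(series=[[[0, 0, -0.05, 0, -0.03, 0, 0.4], [0, 0, -0.05, 0, -0.065, 0, 0.4], [0, 0, -0.05, 0, -0.1, 0, 0.4], [0, 0, -0.05, 0, -0.122, 0, 0.4], [0, 0, -0.05, 0, -0.122, 0, 0.4], [0, 0, -0.05, 0, -0.122, 0, 0.4]]])

```text
time_s: 12.9
tool_pos: [0.4644, -0.3137, 0.03]
tool_rot: [179.8, 22.0, -10.5]
force: [0.4, -0.5, 0.0]
grip_width: 0.0347
grasp_force: 0.0
```

```bash
cat >> h.py <<'E'
def avg(k=8):
    "mean tool pose over k control periods, and last wrist frame"
    P=[];Q=[];F=[]
    for _ in range(k):
        o=get_obs(); P.append(o['tool_pos']); Q.append(o['tool_rot']); F.append(o['force']); c=eyes.read_camera('wrist')
    T=np.eye(4); T[:3,3]=np.mean(P,0); T[:3,:3]=R.from_euler('xyz',Q,degrees=True).mean().as_matrix()
    c['M']=T@np.array(c['mount']); print('std',np.std(P,0).round(4),'pos',T[:3,3].round(4),'rpy',R.from_matrix(T[:3,:3]).as_euler('xyz',degrees=True).round(2),'F',np.mean(F,0).round(2)); return T,c
E
python3 - <<'E'
from h import *
T,c=avg(8); z=np.array([0,0,1.])
spanner(c,.009,(40,225,250,400))
save('w3',c['frame'])
E
```

```text
std [0.0005 0.0002 0.0005] pos [ 0.4633 -0.314   0.031 ] rpy [179.88  21.91 -10.6 ] F [-0.04 -0.03 -0.24]
0 par -1 area 3012.5 px (318.6, 160.1) xy [ 0.5076 -0.3216] rect [ 497.9 -319.7] [23.5 69.9] 79.4
1 par 0 area 337.0 px (318.5, 138.0) xy [ 0.52   -0.3239] rect [ 519.9 -323.8] [10.7 10.7] 32.5
```

View pics/w3.png

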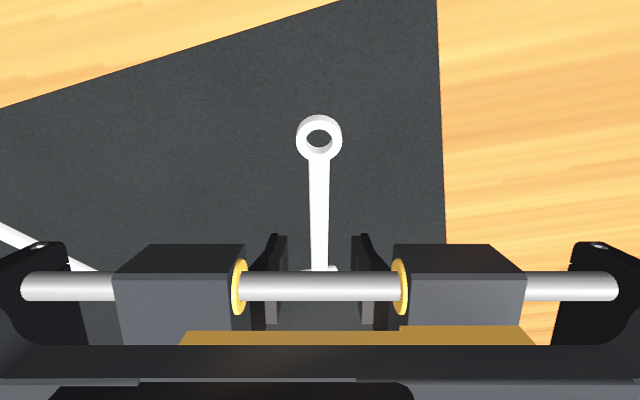

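The picture shows the spanner centred between the tilted fingers, with its hole at (318,138) and the shank along column ~318. Now I'll lower and grip.

Request:
servo_tool(series=[[[0.01, 0, 0.025, 0, 0, 0, 0.35], [0.02, 0, 0.05, 0, 0, 0, 0.35], [0.026, 0, 0.065, 0, 0, 0, 0.35], [0.0288, 0, 0.0712, 0, 0, 0, 0.35], [0.0288, 0, 0.0712, 0, 0, 0, 0.35], [0.0288, 0, 0.0712, 0, 0, 0, 0.35]]])

```text
time_s: 13.8
tool_pos: [0.4634, -0.3134, 0.007]
tool_rot: [179.9, 22.1, -10.5]
force: [-0.9, 0.5, 2.0]
grip_width: 0.0307
grasp_force: 0.8
```

```bash
python3 - <<'E'
from h import *
T,c=avg(4)
E
```

```text
std [0.0001 0.0001 0.    ] pos [ 0.4635 -0.3135  0.0071] rpy [179.91  22.05 -10.54] F [-0.7   0.4   1.31]
```

Request:
servo_tool(series=[[[0, 0, -0.002, 0, 0, 0, 0.2], [0, 0, -0.002, 0, 0, 0, 0.05], [0, 0, -0.002, 0, 0, 0, 0.04], [0, 0, -0.002, 0, 0, 0, 0.04], [0, 0, -0.002, 0, 0, 0, 0.04], [0, 0, -0.002, 0, 0, 0, 0.04], [0, 0, -0.03, 0, 0, 0, 0.04], [0, 0, -0.13, 0, 0, 0, 0.04], [0, 0, -0.26, 0, 0, 0, 0.04], [0, 0, -0.39, 0, 0, 0, 0.04], [0, 0, -0.5, 0, 0, 0, 0.04], [0, 0, -0.5, 0, 0, 0, 0.04]]], grip_force=50)

```text
time_s: 15.0
tool_pos: [0.5242, -0.3256, 0.1536]
tool_rot: [179.7, 21.3, -10.5]
force: [0.3, -0.7, 0.6]
grip_width: 0.0093
grasp_force: 50.0
```

```bash
python3 - <<'E'
from box import *
T,c=avg(4); print(get_obs()['qpos'].round(1),get_obs()['grip_width'])
# ring hole seen -> tool coords, spanner top plane tilted 22 deg about tool y
th=np.radians(22); xs=np.array([np.cos(th),0,np.sin(th)]); ns=np.array([np.sin(th),0,-np.cos(th)])  # spanner x, normal(up) in tool coords
hsv=cv2.cvtColor(c['frame'],cv2.COLOR_RGB2HSV); m=((hsv[...,2]>95)&(hsv[...,1]<70)).astype(np.uint8)[40:225,250:400]
cs,h=cv2.findContours(m,cv2.RETR_CCOMP,cv2.CHAIN_APPROX_NONE); Mt=np.array(c['mount']); ct={**c,'M':Mt}
for i,q in enumerate(cs):
    if h[0][i][3]>=0 and cv2.contourArea(q)>60:
        M=cv2.moments(q); uu,v=M['m10']/M['m00']+250,M['m01']/M['m00']+40; e=ray_plane(ct,uu,v,np.zeros(3),ns); print('px',uu,v,'eye tool',e.round(4),'dist',np.linalg.norm(e),cv2.contourArea(q))
P=pts(ct); k=[P[r,np.arange(308,330)][(P[r,308:330,2]<.03)&(P[r,308:330,2]>-.03)] for r in range(175,235,3)]
k=np.vstack([q for q in k if len(q)]); print('shank depth fit z=a+bx',np.polyfit(k[:,0],k[:,2],1),len(k))
rp=-36+22
chain([((.46,-.10,.38),(180,0,-4)),((.43,.142,.22),(180,rp,yaw))])
save('w4',c['frame'])
E
```

```text
std [0.002  0.0008 0.0028] pos [ 0.5214 -0.3246  0.1496] rpy [179.79  21.66 -10.52] F [-0.15 -0.14 -0.8 ]
[  6.3  35.2  30.   76.   -7.9  93.2 -64.9] 0.009229018936692203
px 318.72525521526853 164.10208610741233 eye tool [ 0.0453 -0.0007  0.0183] dist 0.04887347878249868 375.5
shank depth fit z=a+bx [-0.41020556 -0.00218149] 434
[-0.5973, -0.6954, -0.6023, -0.0066, 0.1227, -0.0358] rows 7.9
[-0.156, -0.7977, 0.5333, 0.0022, 0.0778, -0.018] rows 7.0
```

Request:
servo_tool(series=[[[-0.05, -0.06, -0.2, 0, 0.01, 0, 0.04], [-0.2, -0.25, -0.4, -0.002, 0.04, -0.01, 0.04], [-0.597, -0.695, -0.602, -0.007, 0.123, -0.036, 0.04], [-0.597, -0.695, -0.602, -0.007, 0.123, -0.036, 0.04], [-0.597, -0.695, -0.602, -0.007, 0.123, -0.036, 0.04], [-0.597, -0.695, -0.602, -0.007, 0.123, -0.036, 0.04], [-0.597, -0.695, -0.602, -0.007, 0.123, -0.036, 0.04], [-0.597, -0.695, -0.602, -0.007, 0.123, -0.036, 0.04], [-0.597, -0.695, -0.602, -0.007, 0.123, -0.036, 0.04], [-0.597, -0.695, -0.602, -0.007, 0.123, -0.036, 0.04], [-0.597, -0.695, -0.602, -0.007, 0.123, -0.036, 0.04]]])

```text
time_s: 16.12
tool_pos: [0.46, -0.1006, 0.3793]
tool_rot: [179.8, -0.1, -3.9]
force: [0.1, -0.8, -1.2]
grip_width: 0.0091
grasp_force: 50.0
```

Request:
servo_tool(series=[[[-0.02, -0.1, 0.06, 0, 0.01, 0, 0.04], [-0.04, -0.2, 0.13, 0, 0.02, -0.004, 0.04], [-0.06, -0.3, 0.2, 0.001, 0.03, -0.007, 0.04], [-0.08, -0.4, 0.27, 0.001, 0.04, -0.009, 0.04], [-0.1, -0.5, 0.33, 0.001, 0.05, -0.011, 0.04], [-0.12, -0.6, 0.4, 0.002, 0.06, -0.014, 0.04], [-0.14, -0.7, 0.47, 0.002, 0.07, -0.016, 0.04], [-0.156, -0.798, 0.533, 0.002, 0.078, -0.018, 0.04], [-0.156, -0.798, 0.533, 0.002, 0.078, -0.018, 0.04], [-0.156, -0.798, 0.533, 0.002, 0.078, -0.018, 0.04]]])

```text
time_s: 16.95
tool_pos: [0.4289, 0.14, 0.2162]
tool_rot: [179.6, -13.8, -0.6]
force: [0.3, -1.1, -0.9]
grip_width: 0.0088
grasp_force: 50.0
```

```bash
cat >> box.py <<'E'
def heldeye(c,verbose=1):
    "ring hole centre and shank line in tool coordinates, spanner plane z=z0-b x"
    Mt=np.array(c['mount']); ct={**c,'M':Mt}; P=pts(ct); k=P[175:235,312:326].reshape(-1,3); k=k[(abs(k[:,2])<.03)&(abs(k[:,1])<.004)]
    s,i0=np.polyfit(k[:,0],k[:,2],1); th=np.arctan(s); ns=np.array([np.sin(th),0,-np.cos(th)]); top=np.array([0,0,i0])
    g=cv2.cvtColor(c['frame'],cv2.COLOR_RGB2HSV); m=((g[...,2]>95)&(g[...,1]<60)).astype(np.uint8)[60:225,250:400]
    cs,h=cv2.findContours(m,cv2.RETR_CCOMP,cv2.CHAIN_APPROX_NONE); k=max((q for q,hh in zip(cs,h[0]) if hh[3]<0),key=cv2.contourArea)
    # ring outer: upper part of the outline, circle fit on ring top plane (ring top 1.25 above shank top)
    L=np.array([ray_plane(ct,a+250,b+60,top+.00125*ns,ns) for a,b in k[:,0]]); xs=np.array([np.cos(th),0,np.sin(th)])
    t=L@xs; L=np.c_[t,L[:,1]][t>t.max()-.017]; A=np.c_[2*L,np.ones(len(L))]; q=np.linalg.lstsq(A,(L**2).sum(1),rcond=None)[0]; rad=np.sqrt(q[2]+q[0]**2+q[1]**2)
    eye=top-.00275*ns+xs*(q[0]-(top@xs)+ (top@xs))-(xs*(top@xs)) if 0 else None
    base=top+.00125*ns; eye=base+xs*(q[0]-base@xs)-.004*ns; eye[1]=q[1]
    if verbose: print('tilt',np.degrees(th).round(2),'top z0',i0.round(4),'ring rad',rad.round(4),'eye',eye.round(4))
    return eye,th,xs,ns
E
python3 - <<'E'
from box import *
T,c=avg(6); print(get_obs()['qpos'].round(1)); np.savez('/tmp/w5',**c); save('w5',c['frame'])
eye,th,xs,ns=heldeye(c); E=T[:3,:3]@eye+T[:3,3]; print('eye world',E,'board',Rb.T@(E-O))
print(proj(c,[B(.136,y,z) for y in(-.078,0,.078) for z in (0,.02)]).round(0).tolist())
E
```

```text
std [0.0009 0.0003 0.0015] pos [0.4307 0.1395 0.2188] rpy [179.77 -14.06  -0.77] F [ 0.19 -0.47 -0.72]
[ -20.6  -16.    -5.1  119.6    5.6   63.7 -118.4]
tilt -21.99 top z0 -0.0026 ring rad 0.0111 eye [ 0.0552 -0.0005 -0.022 ]
eye world [0.4789589  0.13944149 0.25354793] board [ 0.21774571 -0.08112875  0.14284027]
[[315.0, 156.0], [315.0, 167.0], [233.0, 156.0], [228.0, 167.0], [150.0, 156.0], [141.0, 167.0]]
```

View pics/w5.png

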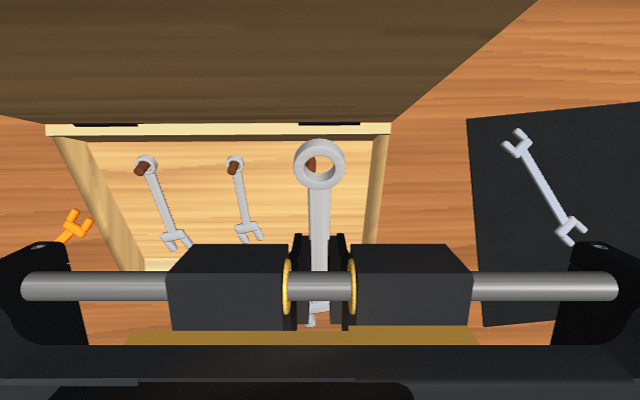

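```bash
cat >> box.py <<'E'
EYE=np.array([.0552,-.0005,-.022]); RPY=(180,-14,yaw)
def tcp_for(bx,by,bz,eye=EYE): return B(bx,by,bz)-R.from_euler('xyz',RPY,degrees=True).as_matrix()@eye
E
python3 - <<'E'
from box import *
T,c=avg(4)
def go(p): 
    print(p, step(pose(p,RPY),T).tolist())
go(tcp_for(.136,-.1,.05))
E
```

```text
std [0.0002 0.0003 0.    ] pos [0.4312 0.1406 0.2205] rpy [179.87 -14.22  -0.76] F [ 0.31  0.18 -0.46]
[0.41890889 0.12085468 0.09568905] [-0.141, 0.0654, 0.3937, 0.0007, -0.0012, -0.0001]
```

Request:
servo_tool(series=[[[-0.02, 0.01, 0.05, 0, 0, 0, 0.04], [-0.04, 0.02, 0.1, 0, 0, 0, 0.04], [-0.06, 0.03, 0.16, 0, 0, 0, 0.04], [-0.08, 0.04, 0.22, 0, 0, 0, 0.04], [-0.1, 0.05, 0.28, 0, 0, 0, 0.04], [-0.12, 0.06, 0.34, 0, 0, 0, 0.04], [-0.141, 0.065, 0.394, 0, -0.001, 0, 0.04], [-0.141, 0.065, 0.394, 0, -0.001, 0, 0.04], [-0.141, 0.065, 0.394, 0, -0.001, 0, 0.04], [-0.141, 0.065, 0.394, 0, -0.001, 0, 0.04]]])

```text
time_s: 18.28
tool_pos: [0.4193, 0.1222, 0.0964]
tool_rot: [179.9, -14.1, -0.6]
force: [0.2, 0.6, -0.1]
grip_width: 0.009
grasp_force: 50.0
```

```bash
python3 - <<'E'
from box import *
T,c=avg(6); print(get_obs()['qpos'].round(1)); np.savez('/tmp/w6',**c)
eye,th,xs,ns=heldeye(c); E=T[:3,:3]@eye+T[:3,3]; print('eye board',Rb.T@(E-O))
pr=proj(c,[B(.136,-.078,z) for z in (0,.02)]).round(0); print(pr.tolist())
f=c['frame']; hsv=cv2.cvtColor(f,cv2.COLOR_RGB2HSV)
m=((hsv[...,2]<130)&(hsv[...,1]>90)&(hsv[...,0]<20)).astype(np.uint8); u0,v0=pr[1].astype(int)
a=np.zeros_like(m); a[max(v0-60,0):v0+40,u0-45:u0+45]=1; m*=a
cs,_=cv2.findContours(m,cv2.RETR_EXTERNAL,cv2.CHAIN_APPROX_NONE)
for q in cs:
    if cv2.contourArea(q)>40: print(cv2.contourArea(q),cv2.boundingRect(q))
u1,v1=pr[0].astype(int); cr=f[max(v1-90,0):v1+110,max(u1-110,0):u1+150]; save('crop6',cv2.resize(cr,None,fx=2.5,fy=2.5)); print(max(u1-110,0),max(v1-90,0))
E
```

```text
std [0.0002 0.0001 0.0002] pos [0.4193 0.1222 0.0966] rpy [179.89 -14.14  -0.65] F [ 0.14  0.01 -0.73]
[ -19.9  -11.6   -4.6  131.3    6.9   47.7 -119.3]
tilt -21.99 top z0 -0.0027 ring rad 0.011 eye [ 0.0551 -0.0004 -0.022 ]
eye board [ 0.13676114 -0.09858263  0.05060998]
[[283.0, 113.0], [279.0, 129.0]]
559.0 (258, 109, 24, 33)
1068.0 (234, 69, 90, 13)
173 23
```

View pics/crop6.png

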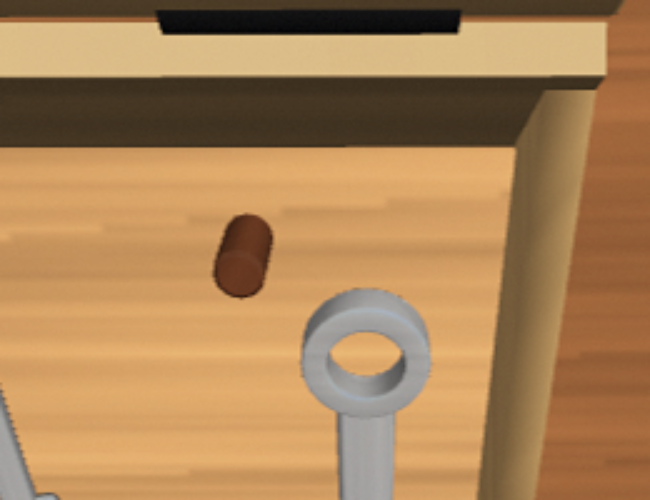

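The peg stands clear of the ring in this crop. Its tip is at full-frame (269,132), its base is near (272,117), and the held ring hole is at (319,164). Next I measure the peg tip.

```bash
python3 - <<'E'
from box import *
z=np.load('/tmp/w6.npz',allow_pickle=True); c={k:z[k] for k in z}
f=c['frame']; hsv=cv2.cvtColor(f,cv2.COLOR_RGB2HSV)
m=((hsv[...,2]<140)&(hsv[...,1]>90)&(hsv[...,0]<20)).astype(np.uint8)[95:150,250:292]
cs,_=cv2.findContours(m,cv2.RETR_EXTERNAL,cv2.CHAIN_APPROX_NONE); q=max(cs,key=cv2.contourArea)[:,0]+[250,95]
print(cv2.boundingRect(q))
# tip circle: lower outline; fit a circle radius free on tip plane
n_=n; L=np.array([Rb.T@(ray_plane(c,a,b,B(0,0,.0195),n)-O) for a,b in q])
s=L[:,0]<np.min(L[:,0])+.0065; l=L[s,:2]; A=np.c_[2*l,np.ones(len(l))]; k=np.linalg.lstsq(A,(l**2).sum(1),rcond=None)[0]; print('tip board',k[:2],'rad',np.sqrt(k[2]+k[0]**2+k[1]**2),s.sum())
L=np.array([Rb.T@(ray_plane(c,a,b,B(0,0,0),n)-O) for a,b in q])
s=L[:,0]>np.max(L[:,0])-.006; l=L[s,:2]; A=np.c_[2*l,np.ones(len(l))]; k=np.linalg.lstsq(A,(l**2).sum(1),rcond=None)[0]; print('base board',k[:2],'rad',np.sqrt(k[2]+k[0]**2+k[1]**2),s.sum())
P=pts(c); r=(P[130:180,200:255].reshape(-1,3)-O)@Rb; print('board z from depth',np.nanmedian(r[:,2]),np.nanstd(r[:,2]),np.polyfit(r[:,0],r[:,2],1),np.polyfit(r[:,1],r[:,2],1))
d=(P[122:140,262:276].reshape(-1,3)-O)@Rb; print('tip depth z',np.nanpercentile(d[:,2],[50,80,95]))
rr=P[150:165,312:326]
E
```

```text
(258, 109, 24, 34)
tip board [ 0.13371608 -0.07195659] rad 0.0051995651558945505 31
base board [ 0.13328877 -0.07163902] rad 0.005406681213135878 30
 ** On entry to DLASCL parameter number  4 had an illegal value
 ** On entry to DLASCL parameter number  4 had an illegal value
 ** On entry to DLASCL parameter number  4 had an illegal value
 ** On entry to DLASCL parameter number  4 had an illegal value
 ** On entry to DLASCL parameter number  5 had an illegal value
 ** On entry to DLASCL parameter number  4 had an illegal valueTraceback (most recent call last):
  File "<stdin>", line 12, in <module>
    c, resids, rank, s = lstsq(lhs, rhs, rcond)
                         ~~~~~^^^^^^^^^^^^^^^^^
    x, resids, rank, s = _umath_linalg.lstsq(a, b, rcond,
                         ~~~~~~~~~~~~~~~~~~~^^^^^^^^^^^^^
                                             signature=signature)
                                             ^^^^^^^^^^^^^^^^^^^^
    raise LinAlgError("SVD did not converge in Linear Least Squares")
numpy.linalg.LinAlgError: SVD did not converge in Linear Least Squares
```

```bash
cat >> box.py <<'E'
def dstep(db,T):  # board-frame shift -> tool units
    return (T[:3,:3].T@Rb@np.array(db)/.3).round(4).tolist()
E
python3 - <<'E'
from box import *
T=tool(); print(dstep((-.0033,.0268,0),T), dstep((-.0033,.0268,-.0206),T), dstep((0,0,-.01),T))
E
```

```text
[-0.01, -0.0894, 0.0039] [0.0156, -0.0894, 0.0676] [0.0124, -0.0, 0.0309]
```

Request:
servo_tool(series=[[[-0.003, -0.03, 0.001, 0, 0, 0, 0.04], [-0.006, -0.06, 0.003, 0, 0, 0, 0.04], [-0.01, -0.089, 0.004, 0, 0, 0, 0.04], [0, -0.089, 0.03, 0, 0, 0, 0.04], [0.01, -0.089, 0.055, 0, 0, 0, 0.04], [0.0156, -0.089, 0.0676, 0, 0, 0, 0.04], [0.0156, -0.089, 0.0676, 0, 0, 0, 0.04], [0.0156, -0.089, 0.0676, 0, 0, 0, 0.04]]])

```text
time_s: 19.25
tool_pos: [0.4279, 0.1475, 0.0758]
tool_rot: [179.8, -13.9, -0.7]
force: [0.2, 0.3, -0.5]
grip_width: 0.0088
grasp_force: 50.0
```

```bash
python3 - <<'E'
from box import *
T,c=avg(6); print(get_obs()['qpos'].round(1)); np.savez('/tmp/w7',**c)
eye,th,xs,ns=heldeye(c); E=T[:3,:3]@eye+T[:3,3]; print('eye board',Rb.T@(E-O)); xw=Rb.T@T[:3,:3]@xs; print('spanner x on board',xw, 'normal',Rb.T@T[:3,:3]@ns)
k=proj(c,B(.1335,-.0718,.02)); print(k, proj(c,E)); u1,v1=k.astype(int)
save('crop7',cv2.resize(c['frame'][max(v1-60,0):v1+60,u1-80:u1+80],None,fx=4,fy=4)); print(u1-80,max(v1-60,0))
print(dstep((0,0,-.01),T))
E
```

```text
std [0.0001 0.0002 0.0003] pos [0.4281 0.1479 0.0764] rpy [179.83 -14.    -0.68] F [ 0.3  -0.15 -0.76]
[ -20.8   -7.3   -6.9  130.2    8.3   45.  -123.6]
tilt -22.0 top z0 -0.0027 ring rad 0.011 eye [ 0.0551 -0.0004 -0.022 ]
eye board [ 0.13173381 -0.07282115  0.02925209]
spanner x on board [ 9.99997655e-01  2.16358257e-03 -9.85000372e-05] normal [9.42205031e-05 1.97799798e-03 9.99998039e-01]
[317.01648728 144.05524613] [319.28299423 157.7077706 ]
237 84
[0.0125, -0.0001, 0.0309]
```

View pics/crop7.png

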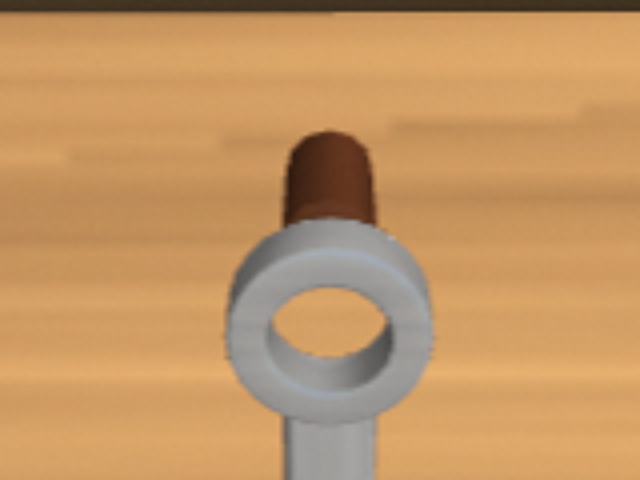

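The ring and peg share column ~319.5 full-frame, so they are aligned sideways. The ring still sits lower on the slope than the peg, whose base edge is at row ~116.5. I'll measure the offset up the slope from this frame.

```bash
python3 - <<'E'
from box import *
z=np.load('/tmp/w7.npz',allow_pickle=True); c={k:z[k] for k in z}
hsv=cv2.cvtColor(c['frame'],cv2.COLOR_RGB2HSV)
m=((hsv[...,2]<140)&(hsv[...,1]>90)&(hsv[...,0]<20)).astype(np.uint8)[100:150,295:345]
cs,_=cv2.findContours(m,cv2.RETR_EXTERNAL,cv2.CHAIN_APPROX_NONE); q=max(cs,key=cv2.contourArea)[:,0]+[295,100]; print(cv2.boundingRect(q))
L=np.array([Rb.T@(ray_plane(c,a,b,B(0,0,0),n)-O) for a,b in q]); print('max x',L[:,0].max())
s=L[:,0]>np.max(L[:,0])-.006; l=L[s,:2]; A=np.c_[2*l,np.ones(len(l))]; k=np.linalg.lstsq(A,(l**2).sum(1),rcond=None)[0]; print('base',k[:2],'rad',np.sqrt(k[2]+k[0]**2+k[1]**2))
P=(pts(c)-O)@Rb; print('ring depth top z',np.nanpercentile(P[145:185,295:345,2],[5,50,90,97]),'board',np.nanpercentile(P[100:140,220:280,2],[5,50,95]),'nan',np.isnan(P[100:140,220:280,2]).mean())
T=tool(); print(dstep((.002,.0,0),T),dstep((.002,.0,-.007),T),dstep((.002,.0,-.012),T))
E
```

```text
(308, 117, 23, 24)
max x 0.13792727581787678
base [ 0.13282781 -0.0726404 ] rad 0.0051946939994526944
ring depth top z [0.0010802  0.03251577 0.03381631 0.03416442] board [0.00070106 0.00164722 0.00260973] nan 0.002916666666666667
[0.0062, 0.0, -0.0025] [0.0149, -0.0, 0.0191] [0.0211, -0.0, 0.0346]
```

```bash
python3 - <<'E'
from box import *
T=tool()
for d in ((.0015,0,0),(.0015,0,-.003),(.0015,0,-.006),(.0015,0,-.008)): print(dstep(d,T))
E
```

```text
[0.0046, 0.0, -0.0019]
[0.0084, -0.0, 0.0074]
[0.0121, -0.0, 0.0167]
[0.0146, -0.0, 0.0229]
```

Request:
servo_tool(series=[[[0.0046, 0, -0.0019, 0, 0, 0, 0.04], [0.0046, 0, -0.0019, 0, 0, 0, 0.04], [0.0083, 0, 0.0074, 0, 0, 0, 0.04], [0.0108, 0, 0.0136, 0, 0, 0, 0.04], [0.0121, 0, 0.0167, 0, 0, 0, 0.04], [0.0133, 0, 0.0198, 0, 0, 0, 0.04], [0.0133, 0, 0.0198, 0, 0, 0, 0.04]]])

```text
time_s: 20.13
tool_pos: [0.4336, 0.1482, 0.0717]
tool_rot: [179.8, -14.0, -0.6]
force: [1.0, 0.1, 0.7]
grip_width: 0.0087
grasp_force: 50.0
```

```bash
python3 - <<'E'
from box import *
T,c=avg(5)
eye,th,xs,ns=heldeye(c); E=T[:3,:3]@eye+T[:3,3]; print('eye board',Rb.T@(E-O)); u1,v1=proj(c,E).astype(int)
save('crop8',cv2.resize(c['frame'][max(v1-70,0):v1+50,u1-80:u1+80],None,fx=4,fy=4)); print(u1-80,max(v1-70,0))
E
```

```text
std [0.     0.     0.0001] pos [0.4335 0.1482 0.0718] rpy [179.84 -14.02  -0.64] F [-0.05 -0.02  0.59]
tilt -21.98 top z0 -0.004 ring rad 0.0111 eye [ 0.0539 -0.0005 -0.0228]
eye board [ 0.13252278 -0.07231339  0.02357328]
239 90
```

View pics/crop8.png

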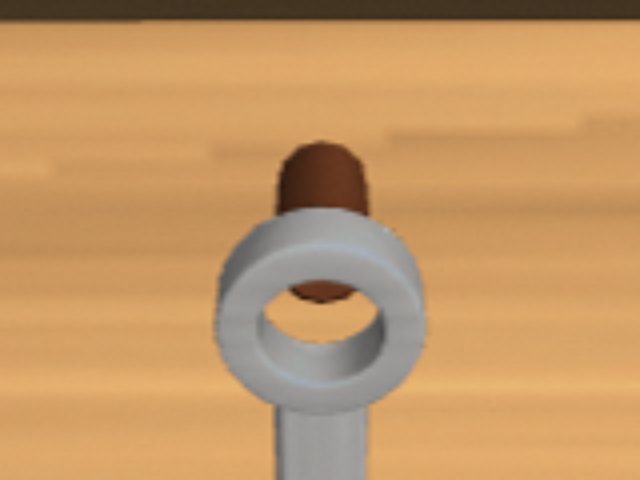

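The picture shows the ring resting on the peg tip. The tip's lower edge is at full-frame row ~165 and the hole's lower rim at row ~176, so the ring has to go further up the slope. My eye estimate was biased because the outline included the ring's outer wall. I'll work out the shift from these two edges, which lie at the same height.

```bash
python3 - <<'E'
from box import *
T,c=avg(2)
for h in (.0195,.021):
    a,b=[Rb.T@(ray_plane(c,319.5,v,B(0,0,h),n)-O) for v in (164.8,176.2)]; print(h,a,b,'shift',a[0]-b[0]-.0017)
for d in ((0,0,.004),(.0036,0,.004),(.0036,0,0),(.0036,0,-.003),(.0036,0,-.006),(.0036,0,-.010),(.0036,0,-.014),(.0036,0,-.02)): print(d,dstep(d,T))
E
```

```text
std [0. 0. 0.] pos [0.4334 0.1482 0.0719] rpy [179.84 -14.02  -0.64] F [ 0.09 -0.09  0.51]
0.0195 [ 0.12794184 -0.07254956  0.0195    ] [ 0.12169415 -0.07256796  0.0195    ] shift 0.004547690446052292
0.021 [ 0.12886706 -0.07254309  0.021     ] [ 0.12269411 -0.07256127  0.021     ] shift 0.004472945408199792
(0, 0, 0.004) [-0.005, 0.0, -0.0124]
(0.0036, 0, 0.004) [0.0061, 0.0, -0.0169]
(0.0036, 0, 0) [0.0111, 0.0, -0.0045]
(0.0036, 0, -0.003) [0.0149, 0.0, 0.0048]
(0.0036, 0, -0.006) [0.0186, 0.0, 0.0141]
(0.0036, 0, -0.01) [0.0236, -0.0, 0.0264]
(0.0036, 0, -0.014) [0.0286, -0.0, 0.0388]
(0.0036, 0, -0.02) [0.0361, -0.0001, 0.0573]
```

Request:
servo_tool(series=[[[-0.0038, 0, -0.0093, 0, 0, 0, 0.04], [0.0098, 0, -0.0148, 0, 0, 0, 0.04], [0.0098, 0, -0.0148, 0, 0, 0, 0.04], [0.0136, 0, -0.0055, 0, 0, 0, 0.04], [0.0161, 0, 0.0007, 0, 0, 0, 0.04], [0.0174, 0, 0.0038, 0, 0, 0, 0.04], [0.0187, 0, 0.0069, 0, 0, 0, 0.04], [0.0199, 0, 0.01, 0, 0, 0, 0.04], [0.0199, 0, 0.01, 0, 0, 0, 0.04]]])

```text
time_s: 21.23
tool_pos: [0.4398, 0.148, 0.07]
tool_rot: [179.8, -14.0, -0.6]
force: [0.2, 0.7, 0.0]
grip_width: 0.0088
grasp_force: 50.0
```

```bash
python3 - <<'E'
from box import *
T,c=avg(3); heldeye(c); f=c['frame']; np.savez('/tmp/w9',**c)
hsv=cv2.cvtColor(f,cv2.COLOR_RGB2HSV); print('column profile (row: H S V)')
for r in range(118,190,2): print(r,hsv[r,318:322].mean(0).round(0).astype(int).tolist(),end='; ')
E
```

```text
std [0.     0.     0.0001] pos [0.4398 0.148  0.0701] rpy [179.83 -13.99  -0.64] F [ 0.24  0.24 -0.47]
tilt -24.29 top z0 -0.0015 ring rad 0.0109 eye [ 0.0556 -0.0004 -0.0236]
column profile (row: H S V)
118 [16, 135, 218]; 120 [16, 132, 219]; 122 [16, 134, 218]; 124 [16, 134, 212]; 126 [16, 135, 209]; 128 [16, 135, 210]; 130 [16, 135, 212]; 132 [16, 134, 212]; 134 [16, 134, 212]; 136 [16, 136, 210]; 138 [14, 85, 158]; 140 [48, 5, 149]; 142 [6, 7, 152]; 144 [5, 4, 156]; 146 [107, 14, 174]; 148 [82, 2, 164]; 150 [19, 4, 159]; 152 [28, 6, 153]; 154 [54, 3, 156]; 156 [10, 162, 91]; 158 [10, 174, 91]; 160 [10, 161, 98]; 162 [10, 173, 97]; 164 [10, 174, 98]; 166 [10, 173, 100]; 168 [10, 176, 100]; 170 [10, 176, 100]; 172 [10, 176, 98]; 174 [10, 175, 99]; 176 [10, 177, 97]; 178 [10, 185, 98]; 180 [22, 4, 147]; 182 [104, 22, 171]; 184 [13, 6, 158]; 186 [14, 5, 153]; 188 [12, 6, 148];
```

The force is back to its no-load value and the peg fills the hole (rows 156–179), so the ring is over the peg. I'll lower it further.

Request:
servo_tool(series=[[[0.00125, 0, 0.0031, 0, 0, 0, 0.04], [0.0025, 0, 0.0062, 0, 0, 0, 0.04], [0.0038, 0, 0.0093, 0, 0, 0, 0.04], [0.005, 0, 0.0124, 0, 0, 0, 0.04], [0.0063, 0, 0.0155, 0, 0, 0, 0.04], [0.0075, 0, 0.0186, 0, 0, 0, 0.04], [0.0088, 0, 0.0217, 0, 0, 0, 0.04], [0.01, 0, 0.0248, 0, 0, 0, 0.04], [0.01, 0, 0.0248, 0, 0, 0, 0.04]]])

```text
time_s: 22.13
tool_pos: [0.4446, 0.148, 0.0636]
tool_rot: [179.8, -14.0, -0.6]
force: [0.0, 0.7, -0.8]
grip_width: 0.0088
grasp_force: 50.0
```

```bash
python3 - <<'E'
from box import *
T,c=avg(3); f=c['frame']; hsv=cv2.cvtColor(f,cv2.COLOR_RGB2HSV)
lab=lambda p:'P' if p[1]>140 and p[2]<130 else ('s' if p[1]<40 else 'w')
print(''.join(lab(hsv[r,320]) for r in range(110,210))); print(''.join(lab(hsv[165,k]) for k in range(280,360)))
P=(pts(c)-O)@Rb; print('shank top over board', [ (r,np.nanmedian(P[r,316:324,2]).round(4)) for r in range(130,235,8)])
print('TCP board',Rb.T@(T[:3,3]-O))
E
```

```text
std [0.     0.     0.0001] pos [0.4446 0.148  0.0637] rpy [179.83 -14.    -0.65] F [-0.14  0.03 -0.96]
wwwwwwwwwwwwwwwwwwwwwwwwwwwwwsssssssssssssssssPPPPPPPPPPPPPPPPPPPPPPPPPPPPPPPPPPwsssssssssssssssssss
wwwwwwwwwwwwwwssssssssssswwPPPPPPPPPPPPPPPPPPPPPPPPwwwssssssssssswwwwwwwwwwwwwww
shank top over board [(130, np.float64(0.0018)), (138, np.float64(0.0038)), (146, np.float64(0.0126)), (154, np.float64(0.0132)), (162, np.float64(0.0154)), (170, np.float64(0.0211)), (178, np.float64(0.0216)), (186, np.float64(0.0215)), (194, np.float64(0.0122)), (202, np.float64(0.0123)), (210, np.float64(0.0116)), (218, np.float64(0.0119)), (226, np.float64(0.0119)), (234, np.float64(0.0117))]
TCP board [ 0.07823999 -0.0730575   0.00950687]
```

Request:
servo_tool(series=[[[0.00125, 0, 0.0031, 0, 0, 0, 0.04], [0.0025, 0, 0.0062, 0, 0, 0, 0.04], [0.0035, 0, 0.0085, 0, 0, 0, 0.04], [0.004, 0, 0.0099, 0, 0, 0, 0.04], [0.004, 0, 0.0099, 0, 0, 0, 0.04]]])

```text
time_s: 22.7
tool_pos: [0.4465, 0.148, 0.0612]
tool_rot: [179.8, -14.0, -0.6]
force: [-0.3, 0.8, -1.0]
grip_width: 0.0085
grasp_force: 50.0
```

```bash
python3 - <<'E'
from box import *
T,c=avg(3); P=(pts(c)-O)@Rb; print('profile', [ (r,np.nanmedian(P[r,316:324,2]).round(4)) for r in range(130,235,8)])
E
```

```text
std [0. 0. 0.] pos [0.4465 0.148  0.0612] rpy [179.83 -14.01  -0.64] F [-0.22  0.05 -0.81]
profile [(130, np.float64(0.0017)), (138, np.float64(0.003)), (146, np.float64(0.0095)), (154, np.float64(0.0096)), (162, np.float64(0.0119)), (170, np.float64(0.0186)), (178, np.float64(0.0221)), (186, np.float64(0.0217)), (194, np.float64(0.0213)), (202, np.float64(0.0085)), (210, np.float64(0.0084)), (218, np.float64(0.0087)), (226, np.float64(0.0083)), (234, np.float64(0.0083))]
```

The spanner now lies flat: ring top 7.9 mm and shank top 6.7 mm above the board. I'll release it and back out.

Request:
servo_tool(series=[[[0, 0, 0, 0, 0, 0, 0.1], [0, 0, 0, 0, 0, 0, 0.17], [0, 0, 0, 0, 0, 0, 0.25], [0, 0, 0, 0, 0, 0, 0.3], [0, 0, -0.01, 0, 0, 0, 0.3], [0, 0, -0.04, 0, 0, 0, 0.3], [0, 0, -0.1, 0, 0, 0, 0.3], [0, 0, -0.18, 0, 0, 0, 0.3], [0, 0, -0.26, 0, 0, 0, 0.3], [0, 0, -0.3, 0, 0, 0, 0.3], [0, 0, -0.3, 0, 0, 0, 0.3]]])

```text
time_s: 23.77
tool_pos: [0.4263, 0.1497, 0.1527]
tool_rot: [-180.0, -14.4, -0.7]
force: [-0.1, 0.4, 0.0]
grip_width: 0.026
grasp_force: 0.0
```

```bash
python3 - <<'E'
from box import *
T,c=avg(4); f=c['frame']; P=(pts(c)-O)@Rb; hsv=cv2.cvtColor(f,cv2.COLOR_RGB2HSV)
m=((hsv[...,2]>95)&(hsv[...,1]<70)); bx=P[...,0];by=P[...,1]
s=m&(bx>-.01)&(bx<.15)&(abs(P[...,2]-.006)<.01)
for a in (-.0725,0,.08):
    q=s&(abs(by-a)<.035); r=P[q]; print(a,len(r))
    if len(r)>50:
        sh=r[(r[:,0]>.03)&(r[:,0]<.115)]; print(' x range',r[:,0].min().round(4),r[:,0].max().round(4),'z med',np.median(sh[:,2]).round(4))
        for lo in np.arange(.0,.15,.0125):
            k=r[(r[:,0]>=lo)&(r[:,0]<lo+.0125)]; 
            if len(k): print('  %.3f y %.4f w %.4f z %.4f'%(lo,k[:,1].mean(),np.ptp(k[:,1]),np.median(k[:,2])))
# lid: points behind
W=pts(c); print(get_obs()['qpos'].round(1), get_obs()['grip_width'])
E
```

```text
std [0.0008 0.0005 0.0017] pos [0.4253 0.1489 0.1502] rpy [179.91 -14.18  -0.65] F [ 0.04  0.18 -0.38]
-0.0725 2133
 x range 0.0007 0.1471 z med 0.0094
  0.000 y -0.0672 w 0.0281 z 0.0100
  0.013 y -0.0738 w 0.0310 z 0.0101
  0.025 y -0.0719 w 0.0295 z 0.0099
  0.038 y -0.0717 w 0.0126 z 0.0093
  0.050 y -0.0717 w 0.0106 z 0.0093
  0.062 y -0.0720 w 0.0103 z 0.0094
  0.075 y -0.0717 w 0.0100 z 0.0095
  0.088 y -0.0718 w 0.0097 z 0.0095
  0.100 y -0.0716 w 0.0101 z 0.0096
  0.113 y -0.0717 w 0.0150 z 0.0096
  0.125 y -0.0718 w 0.0225 z 0.0108
  0.138 y -0.0715 w 0.0213 z 0.0104
0 1602
 x range 0.0309 0.1435 z med 0.009
  0.025 y -0.0039 w 0.0221 z 0.0080
  0.038 y -0.0038 w 0.0277 z 0.0094
  0.050 y -0.0018 w 0.0266 z 0.0093
  0.062 y -0.0015 w 0.0082 z 0.0087
  0.075 y -0.0015 w 0.0084 z 0.0088
  0.088 y -0.0015 w 0.0086 z 0.0088
  0.100 y -0.0014 w 0.0086 z 0.0089
  0.113 y -0.0014 w 0.0084 z 0.0090
  0.125 y -0.0037 w 0.0159 z 0.0098
  0.138 y -0.0019 w 0.0148 z 0.0094
0.08 2074
 x range 0.0136 0.1441 z med 0.0095
  0.013 y 0.0878 w 0.0073 z 0.0097
  0.025 y 0.0854 w 0.0278 z 0.0100
  0.038 y 0.0810 w 0.0286 z 0.0101
  0.050 y 0.0817 w 0.0135 z 0.0092
  0.062 y 0.0818 w 0.0097 z 0.0093
  0.075 y 0.0819 w 0.0102 z 0.0094
  0.088 y 0.0819 w 0.0100 z 0.0094
  0.100 y 0.0819 w 0.0108 z 0.0094
  0.113 y 0.0820 w 0.0105 z 0.0094
  0.125 y 0.0789 w 0.0183 z 0.0101
  0.138 y 0.0809 w 0.0182 z 0.0099
[ -20.9  -12.9   -6.5  125.8    6.4   54.9 -121.2] 0.025927217299581792
```

The spanner hangs flat and straight, with the shank at y = -71.7 mm all the way along and z as expected. The other two spanners are undisturbed. Next I measure the lid and plan the closing arc.

```bash
cat > lid.py <<'E'
from box import *
f2=np.array([np.cos(np.radians(yaw)),np.sin(np.radians(yaw)),0]); zz=np.array([0,0,1.])
H=O-.028*f2+.164*f2; H[2]=.1345
def lidT(alpha,p,yb,r,gap):
    "tool pose with the finger corner at radius r of the outer face, gap off it (m); alpha deg, yb box y"
    a=np.radians(212.5-alpha); d=np.array([np.cos(a),np.sin(a)]); m=np.array([np.sin(a),-np.cos(a)])
    P=np.radians(p); xt=np.array([np.cos(P),-np.sin(P)]); s=-np.sign(m@xt) or 1
    q=r*d+(.009+gap)*m-s*.0095*xt
    return pose(H+f2*q[0]+zz*q[1]+l*yb,(180,p,yaw))
E
python3 - <<'E'
from lid import *
print('H',H)
for n_ in ('w5',):
    z=np.load('/tmp/w5.npz',allow_pickle=True); c={k:z[k] for k in z}; W=pts(c); v=(W-H); s=(v[...,2]>.02)&(v[...,0]>-.05)&(v[...,0]<.08)&(v@l>-.12)&(v@l<.12); s[100:]=0
    q=np.c_[(v@f2)[s],v[s][:,2]]; b,a=np.polyfit(q[:,1],q[:,0],1); print('wrist',len(q),'x=%.4f+%.4f z'%(a,b),'zmax',q[:,1].max(),'alpha',122.5+np.degrees(np.arctan(b)))
for n_ in ('scene','side'):
    z=np.load('/tmp/'+n_+'.npz',allow_pickle=True); c={k:z[k] for k in z}; c['M']=c['M']; W=pts(c); v=W-H; s=(v[...,2]>.03)&(v[...,2]<.25)&(abs(v@f2)<.05)&(abs(v@l)<.15)
    q=np.c_[(v@f2)[s],v[s][:,2],(v@l)[s]]; print(n_,len(q),'zmax',np.percentile(q[:,1],[99,100]),'x pct',np.percentile(q[:,0],[1,10,50,90,99]).round(4),'y',np.percentile(q[:,2],[1,99]).round(3)); print(np.polyfit(q[:,1],q[:,0],1))
E
```

```text
H [0.52381651 0.21998997 0.1345    ]
wrist 42378 x=-0.0040+-0.0199 z zmax 0.17539982409823013 alpha 121.35943943159708
scene 784 zmax [0.20303252 0.20450946] x pct [-0.0062 -0.0053 -0.0024  0.0024  0.005 ] y [-0.144  0.137]
[-0.01002692 -0.00037643]
side 1479 zmax [0.20438572 0.20559793] x pct [-0.0062 -0.0054 -0.0032  0.0014  0.0041] y [-0.136  0.144]
[-0.00830366 -0.00154846]
```

```bash
sed -i 's/H\[2\]=.1345/H-=.0045*f2; H[2]=.1345/' lid.py; python3 - <<'E'
from lid import *
D=lidT(121,12,.03,.165,.03); print('D',D[:3,3]); e=lambda T:(tuple(T[:3,3]),R.from_matrix(T[:3,:3]).as_euler('xyz',degrees=True))
chain([((.42,.19,.28),(180,-6,yaw)),((.44,.23,.43),(180,5,yaw)),((.60,.25,.43),(180,12,yaw)),e(D)])
E
```

```text
D [0.56366566 0.24947089 0.2984892 ]
[0.0916, -0.1381, -0.4328, 0.001, -0.044, 0.0005] rows 3.3
[0.1168, -0.1342, -0.4905, 0.0, -0.0611, -0.0] rows 3.8
[0.5304, -0.0736, -0.0464, -0.0, -0.0389, -0.0] rows 3.9
[-0.0273, 0.0033, 0.454, 0.0, -0.0, 0.0] rows 3.3
```

Request:
servo_tool(series=[[[0.01, -0.01, -0.06, 0, -0.004, 0, 0.3], [0.03, -0.03, -0.13, 0, -0.01, 0, 0.2], [0.05, -0.06, -0.22, 0, -0.02, 0, 0.1], [0.07, -0.1, -0.32, 0, -0.03, 0, 0], [0.0916, -0.138, -0.433, 0.001, -0.044, 0, 0], [0.0916, -0.138, -0.433, 0.001, -0.044, 0, 0], [0.0916, -0.138, -0.433, 0.001, -0.044, 0, 0]]], grip_force=15)

```text
time_s: 24.55
tool_pos: [0.4216, 0.1911, 0.2817]
tool_rot: [-179.9, -6.2, -0.6]
force: [-0.1, 0.1, -0.9]
grip_width: 0.0014
grasp_force: 0.0
```

Request:
servo_tool(series=[[[0.02, -0.02, -0.1, 0, -0.012, 0, 0], [0.05, -0.05, -0.2, 0, -0.024, 0, 0], [0.08, -0.09, -0.3, 0, -0.036, 0, 0], [0.1, -0.12, -0.4, 0, -0.05, 0, 0], [0.117, -0.134, -0.49, 0, -0.061, 0, 0], [0.117, -0.134, -0.49, 0, -0.061, 0, 0], [0.117, -0.134, -0.49, 0, -0.061, 0, 0]]])

```text
time_s: 25.13
tool_pos: [0.4409, 0.2301, 0.4295]
tool_rot: [180.0, 5.0, -0.7]
force: [0.4, -0.5, -0.6]
grip_width: 0.0005
grasp_force: 0.0
```

Request:
servo_tool(series=[[[0.1, -0.015, -0.01, 0, -0.008, 0, 0], [0.2, -0.03, -0.02, 0, -0.016, 0, 0], [0.3, -0.045, -0.03, 0, -0.024, 0, 0], [0.42, -0.06, -0.04, 0, -0.032, 0, 0], [0.53, -0.074, -0.046, 0, -0.039, 0, 0], [0.53, -0.074, -0.046, 0, -0.039, 0, 0], [0.53, -0.074, -0.046, 0, -0.039, 0, 0], [0.53, -0.074, -0.046, 0, -0.039, 0, 0]]])

```text
time_s: 25.8
tool_pos: [0.5996, 0.2504, 0.4283]
tool_rot: [179.9, 12.2, -0.7]
force: [-0.1, 0.2, 0.1]
grip_width: 0.0005
grasp_force: 0.0
```

```bash
python3 - <<'E'
from lid import *
o=get_obs(); print(o['time_s'],o['qpos'].round(1),o['tool_pos'],o['tool_rot'],o['grip_width'])
D=lidT(121,12,.03,.165,.03); e=lambda T:(tuple(T[:3,3]),R.from_matrix(T[:3,:3]).as_euler('xyz',degrees=True)); chain([e(D)])
E
```

```text
25.8 [ -20.8   28.8   -3.1   46.6   -3.8  115.8 -115.6] [0.5996064  0.25035364 0.42834457] [179.8993304   12.1865875   -0.68147754] 0.0004627634818797975
[-0.0257, 0.0036, 0.4484, 0.0006, 0.001, 0.0004] rows 3.2
```

Request:
servo_tool(series=[[[-0.005, 0.001, 0.09, 0, 0, 0, 0], [-0.01, 0.002, 0.2, 0, 0, 0, 0], [-0.02, 0.003, 0.3, 0, 0, 0, 0], [-0.023, 0.0036, 0.4, 0, 0.001, 0, 0], [-0.0257, 0.0036, 0.448, 0, 0.001, 0, 0], [-0.0257, 0.0036, 0.448, 0, 0.001, 0, 0], [-0.0257, 0.0036, 0.448, 0, 0.001, 0, 0]]])

```text
time_s: 26.38
tool_pos: [0.5631, 0.2497, 0.3033]
tool_rot: [-179.9, 11.6, -0.6]
force: [0.7, 0.5, 0.6]
grip_width: 0.0004
grasp_force: 0.0
```

```bash
python3 - <<'E'
from lid import *
T,c=avg(3); o=get_obs(); print(o['time_s'],o['qpos'].round(1))
def rows(L,T0):
    for a,p,r,g in L: print(a,step(lidT(a,p,.03,r,g),T0)[[0,1,2,4]].tolist(), lidT(a,p,.03,r,g)[:3,3].round(3))
rows([(121,12,.165,.01),(121,12,.165,0),(118,12,.165,0),(114,12,.165,0),(110,12,.165,0),(105,12,.165,0),(100,12,.165,0)],T)
E
```

```text
std [0.0007 0.0001 0.0005] pos [0.5641 0.2499 0.3039] rpy [-179.91   11.54   -0.61] F [0.21 0.44 0.6 ]
26.5333 [ -20.7   21.7   -4.    70.4   -3.5   98.3 -115.4]
121 [-0.0626, 0.0014, 0.0331, -0.0025] [0.544 0.25  0.298]
121 [-0.095, 0.0013, 0.0406, -0.0025] [0.534 0.25  0.298]
118 [-0.1233, 0.0013, 0.0464, -0.0025] [0.525 0.25  0.298]
114 [-0.1605, 0.0012, 0.0563, -0.0025] [0.514 0.25  0.297]
110 [-0.1968, 0.0011, 0.0687, -0.0025] [0.502 0.25  0.296]
105 [-0.2409, 0.001, 0.0878, -0.0025] [0.488 0.25  0.293]
100 [-0.2832, 0.0009, 0.1107, -0.0025] [0.474 0.251 0.288]
```

Request:
servo_tool(series=[[[-0.03, 0.001, 0.02, 0, -0.0025, 0, 0], [-0.063, 0.001, 0.033, 0, -0.0025, 0, 0], [-0.08, 0.001, 0.037, 0, -0.0025, 0, 0], [-0.095, 0.001, 0.041, 0, -0.0025, 0, 0], [-0.109, 0.001, 0.044, 0, -0.0025, 0, 0], [-0.123, 0.001, 0.046, 0, -0.0025, 0, 0], [-0.142, 0.001, 0.051, 0, -0.0025, 0, 0], [-0.16, 0.001, 0.056, 0, -0.0025, 0, 0], [-0.179, 0.001, 0.062, 0, -0.0025, 0, 0], [-0.197, 0.001, 0.069, 0, -0.0025, 0, 0], [-0.219, 0.001, 0.078, 0, -0.0025, 0, 0], [-0.241, 0.001, 0.088, 0, -0.0025, 0, 0]]])

```text
time_s: 27.53
tool_pos: [0.4877, 0.2505, 0.2899]
tool_rot: [-180.0, 12.2, -0.6]
force: [1.3, 0.2, 1.1]
grip_width: 0.0005
grasp_force: 1.1
```

```bash
cat >> lid.py <<'E'
def lidangle(n_='scene'):
    "lid angle from the depth points right of/above the box"
    c=cam(n_); W=pts(c); v=W-H; X=v@f2; Y=v@l; Z=v[...,2]; rad=np.hypot(X,Z)
    s=(abs(Y)<.145)&(rad>.06)&(rad<.215)&(Z>-.11)
    return X[s],Y[s],Z[s]
def rows(L,T0):
    for a,p,r,g in L: print(a,step(lidT(a,p,.03,r,g),T0)[[0,1,2,4]].tolist(), lidT(a,p,.03,r,g)[:3,3].round(3))
E
python3 - <<'E'
from lid import *
T,c=avg(3); o=get_obs(); print(o['time_s'],o['qpos'].round(1))
rows([(a,12,.165,0) for a in (105,102,98,94,90,86,82,78,74,70,66,62,58)],T)
X,Y,Z=lidangle(); s=abs(Y+.144)<.006  # right edge face
a=np.degrees(np.arctan2(Z[s],X[s])); print('alpha from right edge', (212.5-np.percentile(a,[5,25,50,75,95])).round(1), s.sum())
E
```

```text
std [0.0006 0.0001 0.0001] pos [0.487  0.2505 0.2898] rpy [179.99  12.25  -0.61] F [ 0.7  -0.03  0.26]
27.6833 [ -21.8   13.5   -5.4   82.6   -4.4   94.8 -117.8]
105 [0.0013, 0.0003, -0.0098, 0.0014] [0.488 0.25  0.293]
102 [-0.0241, 0.0002, 0.0038, 0.0014] [0.48  0.251 0.29 ]
98 [-0.0568, 0.0001, 0.024, 0.0014] [0.469 0.251 0.286]
94 [-0.0881, -0.0, 0.0464, 0.0014] [0.458 0.251 0.282]
90 [-0.1177, -0.0001, 0.0709, 0.0014] [0.448 0.251 0.277]
86 [-0.1455, -0.0002, 0.0974, 0.0014] [0.438 0.251 0.271]
82 [-0.1714, -0.0003, 0.1258, 0.0014] [0.429 0.251 0.264]
78 [-0.1953, -0.0003, 0.156, 0.0014] [0.42  0.251 0.257]
74 [-0.217, -0.0004, 0.1877, 0.0014] [0.411 0.251 0.249]
70 [-0.2364, -0.0005, 0.2209, 0.0014] [0.404 0.252 0.24 ]
66 [-0.2535, -0.0006, 0.2553, 0.0014] [0.396 0.252 0.231]
62 [-0.2681, -0.0006, 0.2909, 0.0014] [0.39  0.252 0.222]
58 [-0.2803, -0.0007, 0.3273, 0.0014] [0.384 0.252 0.212]
alpha from right edge [358.1 349.8 333.1 304.1 105.6] 984
```

The lid is following: about 105°, as commanded. I'll continue the arc.

Request:
servo_tool(series=[[[-0.024, 0, 0.004, 0, 0.001, 0, 0], [-0.057, 0, 0.024, 0, 0.001, 0, 0], [-0.088, 0, 0.046, 0, 0.001, 0, 0], [-0.118, 0, 0.071, 0, 0.001, 0, 0], [-0.146, 0, 0.097, 0, 0.001, 0, 0], [-0.171, 0, 0.126, 0, 0.001, 0, 0], [-0.195, 0, 0.156, 0, 0.001, 0, 0], [-0.217, 0, 0.188, 0, 0.001, 0, 0], [-0.236, 0, 0.221, 0, 0.001, 0, 0], [-0.254, 0, 0.255, 0, 0.001, 0, 0], [-0.268, -0.001, 0.291, 0, 0.001, 0, 0], [-0.28, -0.001, 0.327, 0, 0.001, 0, 0]]])

```text
time_s: 28.73
tool_pos: [0.3851, 0.2516, 0.2116]
tool_rot: [180.0, 12.0, -0.7]
force: [0.5, -0.6, 0.4]
grip_width: 0.0007
grasp_force: 0.5
```

```bash
python3 - <<'E'
from lid import *
T,c=avg(3); o=get_obs(); print(o['time_s'],o['qpos'].round(1))
rows([(a,12,.165,0) for a in (58,54,51,48,45,42,39,36,33,30,27,24,21)],T)
X,Y,Z=lidangle(); s=(abs(Y+.144)<.006)&(Z>.02); a=np.degrees(np.arctan2(Z[s],X[s])); print('alpha', (212.5-np.percentile(a,[5,25,50,75,95])).round(1), s.sum())
E
```

```text
std [0.0008 0.0001 0.0008] pos [0.384  0.2516 0.2105] rpy [179.94  12.13  -0.63] F [-0.33 -0.38 -0.6 ]
28.8833 [ -23.9    4.3   -7.9  102.    -5.9   84.  -121.3]
58 [-0.001, -0.0009, -0.0037, 0.0007] [0.384 0.252 0.212]
54 [-0.0106, -0.001, 0.0336, 0.0007] [0.379 0.252 0.201]
51 [-0.0161, -0.001, 0.0619, 0.0007] [0.375 0.252 0.193]
48 [-0.0201, -0.0011, 0.0904, 0.0007] [0.372 0.252 0.185]
45 [-0.0226, -0.0011, 0.1192, 0.0007] [0.37  0.252 0.177]
42 [-0.0869, -0.0013, 0.1481, 0.0007] [0.349 0.252 0.173]
39 [-0.0864, -0.0013, 0.177, 0.0007] [0.348 0.252 0.164]
36 [-0.0844, -0.0014, 0.2057, 0.0007] [0.346 0.252 0.156]
33 [-0.0809, -0.0014, 0.2343, 0.0007] [0.346 0.252 0.147]
30 [-0.0759, -0.0014, 0.2627, 0.0007] [0.345 0.252 0.138]
27 [-0.0694, -0.0015, 0.2908, 0.0007] [0.345 0.252 0.13 ]
24 [-0.0614, -0.0015, 0.3186, 0.0007] [0.346 0.252 0.121]
21 [-0.0521, -0.0015, 0.3458, 0.0007] [0.347 0.252 0.112]
alpha [63.8 60.9 59.8 58.7 57.4] 223
```

```bash
python3 - <<'E'
from lid import *
T,c=avg(2)
rows([(a,12,.147,0) for a in (42,39,36,33,30,27,24,21)],T)
E
```

```text
std [0.0002 0.0001 0.0002] pos [0.3857 0.2521 0.2121] rpy [-179.97   12.     -0.64] F [0.92 0.22 0.23]
42 [-0.0319, 0.0011, 0.1516, 0.0] [0.367 0.252 0.17 ]
39 [-0.0316, 0.0011, 0.1773, 0.0] [0.365 0.252 0.162]
36 [-0.0301, 0.0011, 0.203, 0.0] [0.364 0.252 0.154]
33 [-0.0271, 0.0011, 0.2285, 0.0] [0.364 0.252 0.147]
30 [-0.0229, 0.0011, 0.2538, 0.0] [0.363 0.252 0.139]
27 [-0.0173, 0.0011, 0.2789, 0.0] [0.363 0.252 0.131]
24 [-0.0105, 0.0012, 0.3037, 0.0] [0.364 0.252 0.124]
21 [-0.0023, 0.0012, 0.3281, 0.0] [0.365 0.252 0.116]
```

Request:
servo_tool(series=[[[-0.015, 0, 0.036, 0, 0, 0, 0], [-0.02, 0, 0.065, 0, 0, 0, 0], [-0.024, 0, 0.093, 0, 0, 0, 0], [-0.027, 0, 0.122, 0, 0, 0, 0], [-0.032, 0.001, 0.151, 0, 0, 0, 0], [-0.032, 0.001, 0.177, 0, 0, 0, 0], [-0.03, 0.001, 0.203, 0, 0, 0, 0], [-0.027, 0.001, 0.228, 0, 0, 0, 0], [-0.023, 0.001, 0.254, 0, 0, 0, 0], [-0.017, 0.001, 0.279, 0, 0, 0, 0], [-0.01, 0.001, 0.304, 0, 0, 0, 0], [-0.002, 0.001, 0.328, 0, 0, 0, 0]]])

```text
time_s: 30.03
tool_pos: [0.3646, 0.2519, 0.115]
tool_rot: [-180.0, 12.0, -0.6]
force: [-0.3, 0.3, 0.2]
grip_width: 0.0005
grasp_force: 0.5
```

```bash
python3 - <<'E'
from lid import *
T,c=avg(3); o=get_obs(); print(o['time_s'],o['qpos'].round(1))
rows([(a,12,.147,0) for a in (21,19,17,15,13,11,9,7.5,6,4.5,3,2,1,0)],T)
X,Y,Z=lidangle(); s=(abs(Y+.142)<.01)&(np.hypot(X,Z)>.18); a=np.degrees(np.arctan2(Z[s],X[s]))%360; print('alpha', (212.5-np.percentile(a,[5,25,50,75,95])).round(1), s.sum())
E
```

```text
std [0.0002 0.0003 0.0006] pos [0.3643 0.2516 0.1143] rpy [179.96  12.08  -0.66] F [-0.2  -0.06  0.05]
30.1833 [ -24.5    6.8   -8.6  110.9   -5.9   72.5 -121.5]
21 [-0.0001, -0.0017, -0.0057, 0.0005] [0.365 0.252 0.116]
19 [0.006, -0.0017, 0.0103, 0.0005] [0.365 0.252 0.111]
17 [0.0127, -0.0017, 0.0261, 0.0005] [0.366 0.252 0.106]
15 [0.02, -0.0017, 0.0416, 0.0005] [0.368 0.252 0.101]
13 [0.0278, -0.0017, 0.0569, 0.0005] [0.369 0.252 0.096]
11 [0.0361, -0.0017, 0.0718, 0.0005] [0.37  0.252 0.091]
9 [0.045, -0.0017, 0.0865, 0.0005] [0.372 0.252 0.086]
7.5 [0.0519, -0.0017, 0.0973, 0.0005] [0.373 0.252 0.083]
6 [0.0592, -0.0017, 0.1079, 0.0005] [0.375 0.252 0.079]
4.5 [0.0667, -0.0017, 0.1183, 0.0005] [0.376 0.252 0.075]
3 [0.0745, -0.0017, 0.1286, 0.0005] [0.378 0.252 0.072]
2 [0.0799, -0.0017, 0.1353, 0.0005] [0.379 0.252 0.07 ]
1 [0.0853, -0.0017, 0.1419, 0.0005] [0.38  0.252 0.067]
0 [0.0909, -0.0017, 0.1484, 0.0005] [0.382 0.252 0.065]
alpha [22.4 21.8 20.7 -0.8 -2.6] 62
```

Request:
servo_tool(series=[[[0.006, 0, 0.01, 0, 0, 0, 0], [0.013, 0, 0.026, 0, 0, 0, 0], [0.02, 0, 0.042, 0, 0, 0, 0], [0.028, 0, 0.057, 0, 0, 0, 0], [0.036, 0, 0.072, 0, 0, 0, 0], [0.045, 0, 0.0865, 0, 0, 0, 0], [0.052, 0, 0.097, 0, 0, 0, 0], [0.059, 0, 0.108, 0, 0, 0, 0], [0.067, 0, 0.118, 0, 0, 0, 0], [0.071, 0, 0.1235, 0, 0, 0, 0], [0.0745, 0, 0.1286, 0, 0, 0, 0], [0.077, 0, 0.132, 0, 0, 0, 0]]])

```text
time_s: 31.23
tool_pos: [0.3791, 0.2518, 0.0721]
tool_rot: [-180.0, 12.0, -0.6]
force: [0.3, 0.3, 0.9]
grip_width: 0.0006
grasp_force: 0.5
```

```bash
python3 - <<'E'
from lid import *
T,c=avg(3); o=get_obs(); print(o['time_s'],o['qpos'].round(1))
rows([(a,12,.147,0) for a in (3,2,1,0,-1,-2)],T)
X,Y,Z=lidangle(); s=(abs(Y+.142)<.008)&(np.hypot(X,Z)>.19); a=np.degrees(np.arctan2(Z[s],X[s]))%360; print('alpha', (212.5-np.percentile(a,[5,25,50,75,95])).round(1), s.sum())
E
```

```text
std [0.     0.0001 0.0001] pos [0.3791 0.2517 0.0721] rpy [-179.99   12.01   -0.65] F [-0.18  0.    0.72]
31.3833 [ -24.2   11.    -8.2  111.6   -5.4   67.7 -120.6]
3 [-0.0032, -0.0005, 0.0013, 0.0001] [0.378 0.252 0.072]
2 [0.0022, -0.0005, 0.008, 0.0001] [0.379 0.252 0.07 ]
1 [0.0076, -0.0005, 0.0146, 0.0001] [0.38  0.252 0.067]
0 [0.0132, -0.0005, 0.0211, 0.0001] [0.382 0.252 0.065]
-1 [0.0188, -0.0004, 0.0275, 0.0001] [0.383 0.252 0.063]
-2 [0.0246, -0.0004, 0.0338, 0.0001] [0.384 0.252 0.061]
alpha [ 4.5  3.9  3.3  2.3 -1.3] 18
```

Now a slow final press, watching the force.

Request:
servo_tool(series=[[[0.002, 0, 0.004, 0, 0, 0, 0], [0.004, 0, 0.008, 0, 0, 0, 0], [0.006, 0, 0.012, 0, 0, 0, 0], [0.008, 0, 0.015, 0, 0, 0, 0], [0.01, 0, 0.0175, 0, 0, 0, 0], [0.011, 0, 0.019, 0, 0, 0, 0], [0.011, 0, 0.019, 0, 0, 0, 0]]])

```text
time_s: 32.02
tool_pos: [0.3811, 0.2518, 0.0659]
tool_rot: [-180.0, 12.0, -0.7]
force: [-0.0, 0.8, 0.9]
grip_width: 0.0008
grasp_force: 0.3
```

```bash
python3 - <<'E'
from lid import *
T,c=avg(3)
E
```

```text
std [0. 0. 0.] pos [0.3811 0.2518 0.066 ] rpy [-179.98   12.     -0.65] F [0.01 0.1  0.48]
```

Request:
servo_tool(series=[[[0.0012, 0, 0.002, 0, 0, 0, 0], [0.0025, 0, 0.004, 0, 0, 0, 0], [0.0037, 0, 0.006, 0, 0, 0, 0], [0.0037, 0, 0.006, 0, 0, 0, 0]]])

```text
time_s: 32.5
tool_pos: [0.3819, 0.2519, 0.0647]
tool_rot: [-180.0, 12.0, -0.7]
force: [-1.0, -0.9, 6.7]
grip_width: -0.0001
grasp_force: 2.7
```

Request:
servo_tool(series=[[[0.0012, 0, 0.002, 0, 0, 0, 0], [0.0025, 0, 0.004, 0, 0, 0, 0], [0.0025, 0, 0.004, 0, 0, 0, 0]]])

```text
time_s: 32.75
tool_pos: [0.382, 0.2519, 0.0644]
tool_rot: [-180.0, 12.1, -0.6]
force: [-2.9, -3.4, 12.8]
grip_width: 0.0006
grasp_force: 6.2
```

The force rose to 13 N with no more travel, at the TCP height predicted for 0°. I'll lift off and check.

Request:
servo_tool(series=[[[-0.003, 0, -0.005, 0, 0, 0, 0], [-0.006, 0, -0.02, 0, 0, 0, 0], [-0.01, 0, -0.06, 0, 0, 0, 0], [-0.01, 0, -0.13, 0, 0, 0, 0], [-0.01, 0, -0.23, 0, 0, 0, 0], [-0.01, 0, -0.35, 0, 0, 0, 0], [-0.01, 0, -0.47, 0, 0, 0, 0], [-0.01, 0, -0.55, 0, 0, 0, 0], [-0.01, 0, -0.55, 0, 0, 0, 0]]])

```text
time_s: 33.5
tool_pos: [0.4171, 0.2527, 0.23]
tool_rot: [-179.7, 11.5, -0.7]
force: [1.2, -0.7, -0.5]
grip_width: 0.0002
grasp_force: 0.0
```

```bash
python3 - <<'E'
from lid import *
print(get_obs()['time_s'],get_obs()['tool_pos'],get_obs()['force'])
for n_ in ('scene','wrist','side'):
    c=cam(n_); v=pts(c)-H; X=v@f2;Y=v@l;Z=v[...,2]
    s=(abs(Y)<.13)&(X<-.02)&(X>-.16)&(abs(Z-.0107-.637*X)<.03)
    b,a=np.polyfit(X[s],Z[s],1); print(n_,s.sum(),'slope',np.degrees(np.arctan(b)).round(2),'z at hinge',a.round(4),'lip z at x=-.16',(a-.16*b+.1345).round(4),'exp',.1345+.0107-.16*.637, 'resid',np.std(Z[s]-a-b*X[s]).round(4))
spanner(cam('scene'),.009,(255,399,245,392))
E
```

```text
33.5 [0.41711118 0.25265401 0.23003243] [ 1.23173331 -0.68426694 -0.45999686]
scene 3499 slope 32.48 z at hinge 0.007 lip z at x=-.16 0.0397 exp 0.043279999999999985 resid 0.0017
wrist 36983 slope 32.55 z at hinge 0.0099 lip z at x=-.16 0.0422 exp 0.043279999999999985 resid 0.0006
side 4690 slope 32.59 z at hinge 0.0091 lip z at x=-.16 0.0414 exp 0.043279999999999985 resid 0.0014
0 par -1 area 343.5 px (321.4, 296.2) xy [ 0.4623 -0.1383] rect [ 466.  -135.5] [156.7  33.8] 32.5
```

All three cameras show the lid at 32.5°, fully shut. The open-ended spanner is still where it was, and the robot is clear of everything, so I'm handing in.

```bash
python3 -c "
from h import *
print(env.sign_off())"
```

```text
the job is handed in; nothing more can be done
None
```

The ring spanner hangs flat on the right peg with its jaw pointing down the slope, the lid is fully shut without slamming, and the job was handed in at about 34 s of robot time; I didn't re-measure the glue bottle, but no move went near it.

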